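# Find the copper spreader plate that just fills the gap under a sprung heat sink

### The arm

A 6-joint arm with a two-finger parallel gripper is mounted at the origin on a cart in front of the work surface, level with it; the furniture and walls round the work are solid. World frame = base frame: x ahead of the robot, y to its left, z up, the work surface at z = 0. Lengths are in m, angles in degrees, forces in N, time in s.
With the tool pointing down it reaches from about 0.375 to 0.9 m from the base axis. Payload 3.1 kg.
Tool frame: the origin (TCP) lies midway between the tips of the shut fingers; the grasp point (between the pads) lies 19 mm behind it; z points along the fingers, y is the line along which they close (so a half turn about z gives the same grasp; the last joint's range is limited). The gripper opens to 87 mm and grips with 3 to 60 N. Pads are 19 mm wide; open, the fingers measure 117 mm over their backs; the gripper's body (75 mm by 190 mm) begins 51 mm behind the grasp point.
Start: joints at [-87.176, 30.224, 82.088, -0, 67.689, -10.227], TCP at [0.141, -0.609, 0.223] pointing down, gripper open.
Joint ranges: [-176.69, 176.69], [-43.24, 126.21], [12.49, 139.97], [-82, 262], [0, 151.66], [-163.58, 163.58]. Speed limits (degrees/s): [159.86, 159.86, 180, 180, 180, 180].

### API

Orientations are given as a 3x3 rotation matrix whose columns are the frame's x, y, z axes.
In Python, from rig import read_state, optics, bot gives the robot as it stands. The module is installed in compiled form; this text tells all that it offers.
- The arm moves only by the tool send_rows, never from a script. Its argument "commands" is a list of rows, each a list of 7 numbers: the turn, a rotation vector about the tool's x, y, z in units of 5 degrees (1.0 is 5 degrees), then the shift along the tool's x, y, z in units of 30 mm (1.0 is 30 mm), then the opening, from 0 (shut) to 1 (fully open). In form: [[rx, ry, rz, tx, ty, tz, gripper], ...]. A call has 1 to 20 rows; each row is the pose to reach, as a shift and turn from the pose commanded when the call began, along the tool's axes at that moment; what a row does not reach only later rows make up. A row lasts 1/12 s, in which the tool goes at most 41.7 mm and 7.16 degrees, less where a joint would pass 70% of its speed; a pose out of reach is approached as far as the arm can. A call with a gripper value outside its range is refused whole. The fingers move at their own pace and stop on an object; the grip force is fixed at half the most. Time passes only in rows, so rows that repeat a pose let the fingers close. It gives the time, the measured TCP pose, the force, the opening and the grip force at its end, in the units of the state.
- read_state(): the state, without advancing time (a new reading comes with each control period).
- optics.capture(name): name is "scene" or "top"; returns a dict with "image" (480x640x3 uint8, blue, green, red), "intrinsics" (3x3 intrinsics, pixels), "extrinsics" (4x4, takes a point from world to camera coordinates). Camera axes: x right, y down, z forward; pixel columns grow to the right and rows downward; lengths in m; the calibration is good to about 2 mm. A picture is of the moment at which its call begins. There is no depth.
- bot.hand_in(): hands the job in; it is judged then, once.
The state is a dict: "time_s": time; "joint_positions": joint angles; "qvel": joint speeds; "tau": joint torques, N m; "position": TCP position; "tcp_rot": TCP orientation; "force": force on the tool from outside, world axes, zero at the start; "moment": the same for the moment, N m; "opening": opening from 0.0 (shut) to 1.0 (fully open); "grasp_force": force on a finger pad.
Only numpy, scipy, OpenCV 4.12 (cv2) and the standard library are available. Lean on these libraries where they do the work, as an engineer would, in place of code of your own. Each camera call takes 0.05 s, during which the arm holds its last target. There are 200 camera calls.

### The job

The finned heat sink of the power unit in the board vice floats on its spring studs a few millimetres clear of the module below. Of the three copper spreader plates lying about, find the one that just fills this gap, thick enough that the sprung sink bears on it and thin enough that its bevelled nose goes in without forcing, and leave it pushed fully home from the open front: flat, centred, square, its upright tail against the sink. Leave the other two plates clear of the sink, and the bottle, dish and reel where they are.

Things in the scene. Friction and masses are not known exactly. Their poses are not given: they have to be found in the camera images.
- base_plate: Steel mounting plate of the power unit, clamped level in the board vice near z = 0.06 and slid to a new place along its jaws each time. 195 x 144 x 6 mm. Origin at the underside: the plate reaches x -95 to +100 mm, y -72 to +72, top face at z = +6 mm. +x points from the free front apron in under the heat sink. Vice parts outside it stand below z = 0.09 in the world.
- sink_mount: Heat sink with its four studs; origin on the plate's top face, x, y and axes as base_plate. Sink underside x +5 (front face) to +75 mm, y -58 to +58, at a gap above the plate that differs each time, 3.2 to 9.6 mm. It slides up and down only, up to 6 mm off its stop nuts, against weight and springs of 3 to 3.5 N. Studs (nuts 11 mm wide) at x 13 and 67, y -50 and +50, 48 mm tall.
- seat (a point): Where the origin of a plate pushed fully home lies: on the mounting plate's top face, on its centre line, 33.5 mm along +x of the base_plate origin. The tail's inner face then touches the sink's front face. On its way in a loose plate slides with under 2 N; a snug one drags with 3 to 8 N from the bevel on; one too thick stops dead at the sink's front edge.
- spreader_1: Copper spreader plate 5 mm thick, with one notch cut in the top edge of its upright tail. 73 mm long (x), 40 mm wide (y), 130 g or so. Origin: centre of the underside. The tail stands at the -x end: 8 mm thick (x -36.5 to -28.5), 40 mm wide, its top 38 mm above the underside. The last 14 mm at the +x end (the nose) are bevelled on top, 3 mm lower at the tip.
- spreader_2: Copper spreader plate 7.5 mm thick, with two notches cut in the top edge of its upright tail. 73 mm long (x), 40 mm wide (y), 165 g or so. Origin: centre of the underside. The tail stands at the -x end: 8 mm thick (x -36.5 to -28.5), 40 mm wide, its top 38 mm above the underside. The last 14 mm at the +x end (the nose) are bevelled on top, 3 mm lower at the tip.
- spreader_3: Copper spreader plate 10 mm thick, with three notches cut in the top edge of its upright tail. 73 mm long (x), 40 mm wide (y), 200 g or so. Origin: centre of the underside. The tail stands at the -x end: 8 mm thick (x -36.5 to -28.5), 40 mm wide, its top 38 mm above the underside. The last 14 mm at the +x end (the nose) are bevelled on top, 3 mm lower at the tip.
- needle_bottle: Bystander: small teal bottle with black cap, 37 mm wide, 111 mm tall, origin under its centre.
- parts_dish: Bystander: shallow white dish, 72 mm across, 11 mm tall, origin under its centre.
- solder_reel: Bystander: reel of solder wire, 73 x 58 x 40 mm, origin under its centre.

How it is judged:
By the outcome, as a careful person would: the job done as asked, in the order asked, and still so for the second after the job is handed in, with the robot touching nothing.
It also fails if it takes over 72 s, if anything falls off the work surface, if the arm or the gripper's body presses on something with over 40 N, if the wrist force passes 120 N, or if a joint passes its speed limit or range.

## Working session

There is one attempt and no reset: what is moved stays moved. The work goes in short steps, Python scripts to look and compute and a tool call to move; the robot and the scene stay as the last step left them, time stands still between calls to the robot, and variables do not carry over. Pictures are saved under pics/ and viewed, at most 10 in all, crops included, and the job is handed in when it is done.

Besides the shell and the picture viewer there is one more tool, called after "Emit:" by a JSON object that holds its "api" and its "payload". send_rows: Moves the arm, as the interface text tells. Its arguments: {"type":"object","properties":{"commands":{"type":"array","items":{"type":"array","items":{"type":"number"}}}},"required":["commands"]}

```bash
mkdir -p pics; ls; python3 - <<'E'
from rig import read_state, optics, bot
import cv2, numpy as np
s=read_state(); print(s)
for n in("scene","top"):
    c=optics.capture(n); cv2.imwrite(f"pics/{n}0.png",c["image"]); print(n,c["intrinsics"].tolist(),np.round(c["extrinsics"],4).tolist())
E
```

```text
pics
{'time_s': 0.0, 'joint_positions': array([-8.71758398e+01,  3.02782026e+01,  8.21566428e+01, -7.45409610e-04,
        6.76882204e+01, -1.02264511e+01]), 'qvel': array([-0.10439906, -0.10014783, -0.11789599,  0.08499937, -0.07973088,
       -0.14880789]), 'tau': array([ 9.61874071e-05, -4.40043390e+01, -1.76592082e+01,  6.32988126e-02,
        5.81509375e-02, -1.69614987e-04]), 'position': array([ 0.14112976, -0.60810752,  0.22157839]), 'tcp_rot': array([[ 9.74169882e-01,  2.25816359e-01, -1.17850427e-04],
       [ 2.25816087e-01, -9.74167591e-01,  2.14470179e-03],
       [ 3.69502683e-04, -2.11591642e-03, -9.99997693e-01]]), 'force': array([ 0.60438696, -0.21601481,  0.80843697]), 'moment': array([-0.03434769, -0.04996463, -0.04705342]), 'grasp_force': 0.0, 'opening': 1.0008546301276646}
scene [[552.9720739027573, 0.0, 319.0947178572893], [0.0, 552.9720739027573, 229.68885883773015], [0.0, 0.0, 1.0]] [[-0.865, -0.5018, 0.0006, 0.3728], [-0.2414, 0.415, -0.8772, 0.2303], [0.4399, -0.7589, -0.4801, 1.2587], [0.0, 0.0, 0.0, 1.0]]
top [[607.5928883135322, 0.0, 317.45413643092377], [0.0, 607.5928883135322, 240.31393703055002], [0.0, 0.0, 1.0]] [[0.0044, -1.0, -0.0025, -0.0767], [-0.9872, -0.0039, -0.1597, 0.4618], [0.1597, 0.0032, -0.9872, 1.5354], [0.0, 0.0, 0.0, 1.0]]
```

View pics/scene0.png

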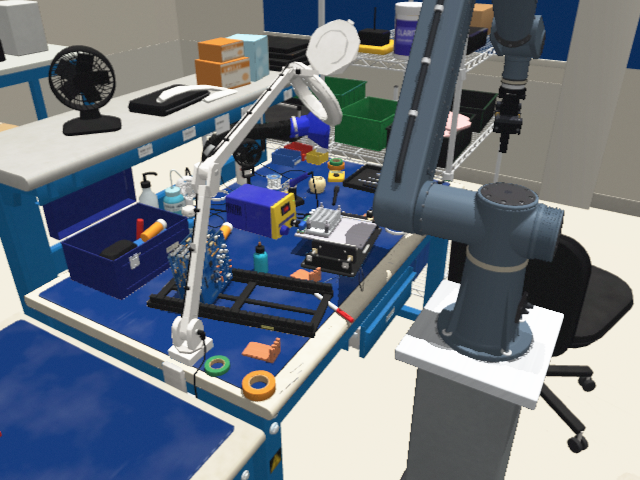

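View pics/top0.png

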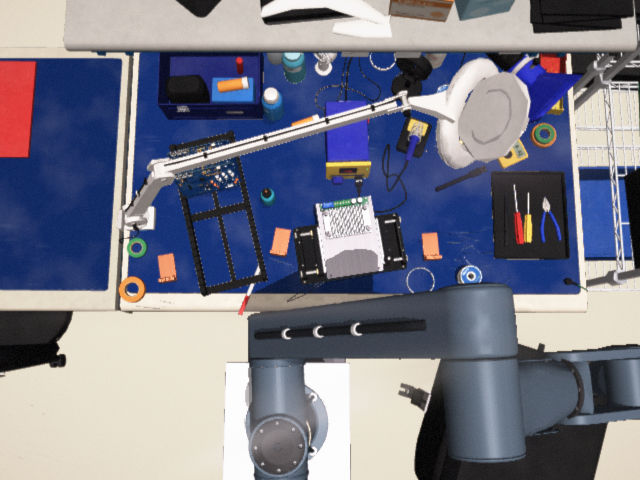

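```bash
cat > h.py <<'E'
import numpy as np, cv2
from rig import read_state, optics, bot
def cams():
    return {n:optics.capture(n) for n in("scene","top")}
def proj(c,P):
    P=np.atleast_2d(P); q=P@c["extrinsics"][:3,:3].T+c["extrinsics"][:3,3]; q=q@c["intrinsics"].T
    return q[:,:2]/q[:,2:]
def onz(c,uv,z):
    E=c["extrinsics"];R=E[:3,:3];o=-R.T@E[:3,3];d=R.T@np.linalg.inv(c["intrinsics"])@[uv[0],uv[1],1]
    return o+d*(z-o[2])/d[2]
def tri(uvs,cs):
    P=[c["intrinsics"]@c["extrinsics"][:3] for c in cs]
    X=cv2.triangulatePoints(P[0],P[1],np.float64(uvs[0]).reshape(-1,2).T,np.float64(uvs[1]).reshape(-1,2).T)
    return (X[:3]/X[3]).T
E
python3 - <<'E'
import cv2,numpy as np
s=cv2.imread('pics/scene0.png');t=cv2.imread('pics/top0.png')
def C(i,x,y,w,h,k): return cv2.resize(i[y:y+h,x:x+w],None,fx=k,fy=k,interpolation=cv2.INTER_CUBIC)
a=np.hstack([C(t,150,250,40,40,5),C(t,265,220,40,40,5),C(t,415,225,40,40,5),C(t,255,180,40,40,5)])
b=np.hstack([C(s,240,335,50,40,5),C(s,285,260,40,40,5),C(s,380,190,70,60,5)[:200,:350]])[:,:800]
b=np.pad(b,((0,0),(0,800-b.shape[1]),(0,0)))
c=np.hstack([C(s,290,200,100,50,4),C(s,355,200,100,50,4)])
cv2.imwrite('pics/c1.png',np.vstack([a,b,c]))
cv2.imwrite('pics/c2.png',np.hstack([C(t,290,185,124,100,4)[:400,:400],C(s,295,200,80,80,5)])) 
E
```

```text
(no output)
```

View pics/c1.png

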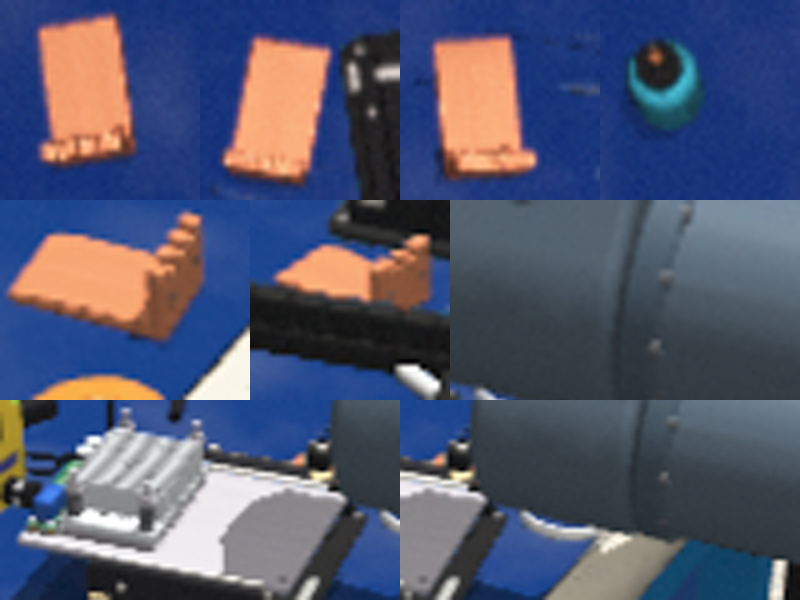

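View pics/c2.png

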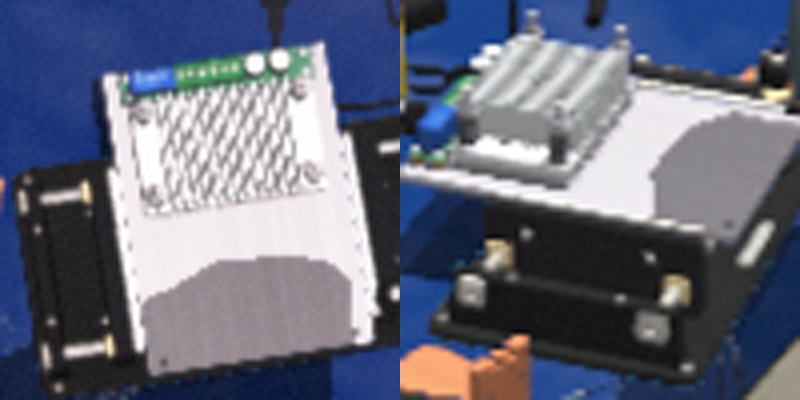

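```bash
cat >> h.py <<'E'
def rz(a): return np.array([[np.cos(a),-np.sin(a),0],[np.sin(a),np.cos(a),0],[0,0,1]])
E
python3 - <<'E'
from h import *
from scipy.optimize import least_squares
c=cams()
M=np.array([[67,50,54],[67,-50,54],[13,50,54],[13,-50,54]])/1e3
T=np.array([[325.75,213.75],[365.75,207.5],[328,234.25],[368,228.75]])
S=np.array([[308.6,218],[321.4,202.4],[327,220],[339,206]])
print(tri([T,S],[c["top"],c["scene"]]).round(4))
C=np.array([[100,72,6],[100,-72,6],[-95,72,6],[-95,-72,6]])/1e3
Tc=np.array([[316.5,203],[371.2,195.7],[326,279],[384.5,270]])
f=lambda p:np.concatenate([(proj(c["top"],M@rz(p[3]).T+p[:3])-T).ravel(),(proj(c["scene"],M@rz(p[3]).T+p[:3])-S).ravel()])
r=least_squares(f,[.55,-.15,.06,.1],loss='soft_l1'); print(r.x,np.degrees(r.x[3]),r.fun.reshape(-1,2).round(1))
p=r.x; np.save('pose.npy',p)
out=[]
for n,(x,y,w,h) in {"top":(305,190,85,95),"scene":(288,196,100,75)}.items():
    k=5 if n=="top" else 6
    im=cv2.resize(c[n]["image"][y:y+h,x:x+w],None,fx=k,fy=k,interpolation=cv2.INTER_CUBIC)
    def L(pts,col):
        q=proj(c[n],np.array(pts)/1e3@rz(p[3]).T+p[:3]); q=((q-[x,y]+.5)*k).astype(int)
        cv2.polylines(im,[q],True,col,1)
    L([[100,72,6],[100,-72,6],[-95,-72,6],[-95,72,6]],(0,0,255))
    L([[75,58,12],[75,-58,12],[5,-58,12],[5,58,12]],(0,255,0))
    for m in M*1e3: L([m,m*[1,1,0]+[0,0,6]],(255,0,255))
    cv2.imwrite(f'pics/ov_{n}.png',im)
a=cv2.imread('pics/ov_top.png');b=cv2.imread('pics/ov_scene.png')
b=cv2.resize(b,None,fx=1,fy=1)[:, :]
H=max(len(a),len(b)); z=lambda i:np.pad(i,((0,H-len(i)),(0,0),(0,0)))
cv2.imwrite('pics/ov.png',np.hstack([z(a)[:, :],z(b)])[:, :1025])
cv2.imwrite('pics/ov.png',cv2.resize(cv2.imread('pics/ov.png'),(800,int(800*H/1025))))
print(proj(c["top"],C@rz(p[3]).T+p[:3]).round(1))
E
```

```text
[[ 0.5178 -0.0949  0.1112]
 [ 0.5341 -0.194   0.1127]
 [ 0.4646 -0.1008  0.1166]
 [ 0.4802 -0.1993  0.1124]]
[ 0.45954771 -0.15309674  0.05910439  0.14883041] 8.52735417747753 [[-0.6 -0.7]
 [-0.8 -0.2]
 [ 0.3  0. ]
 [ 0.4 -0.3]
 [-0.  -0.4]
 [ 0.6  0.2]
 [ 0.2  1. ]
 [ 0.7 -0.3]]
[[314.6 205.6]
 [370.  197.7]
 [325.7 280.6]
 [382.3 272.4]]
```

View pics/ov.png

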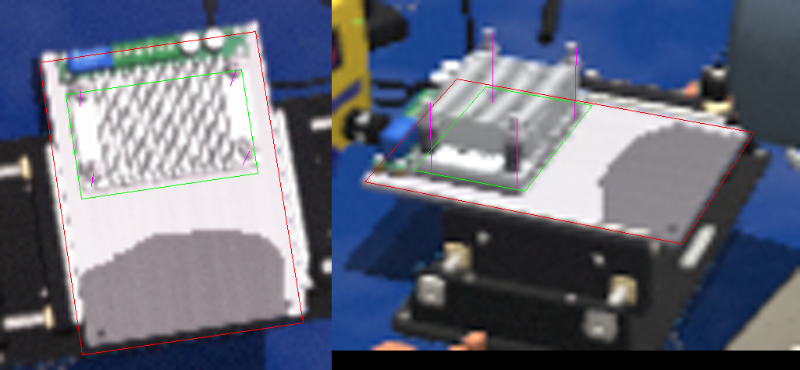

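```bash
python3 - <<'E'
from h import *
from scipy.optimize import minimize
from scipy.ndimage import map_coordinates, gaussian_filter
c=cams(); p0=np.load('pose.npy')
C=np.array([[100,72,6],[100,-72,6],[-95,-72,6],[-95,72,6]])/1e3
G={n:gaussian_filter(c[n]["image"].min(2).astype(float),.5) for n in c}
def score(n,p,off=(0,0)):
    q=proj(c[n],C@rz(p[3]).T+p[:3])+off; m=q.mean(0); s=0
    for i in range(4):
        if n=="scene" and i==0: continue
        a,b=q[i],q[(i+1)%4]; t=np.linspace(.05,.95,120)[:,None]; e=a+(b-a)*t
        d=(b-a)/np.linalg.norm(b-a); nn=np.array([-d[1],d[0]]); nn*=np.sign(nn@(m-a))
        g=lambda x:np.minimum(map_coordinates(G[n],[x[:,1],x[:,0]],order=1),190)
        s+=np.mean(g(e+nn*.8)-g(e-nn*.8))
    return s
from itertools import product
def run(fn,x0):
    best=None
    for k in range(20):
        st=np.array(x0)+np.random.default_rng(k).normal(0,1,len(x0))*1.5
        r=minimize(fn,st,method='Nelder-Mead',options=dict(maxiter=1500,xatol=.01,fatol=.01,initial_simplex=np.vstack([st]+[st+2*np.eye(len(x0))[i] for i in range(len(x0))])))
        if best is None or r.fun<best.fun: best=r
    return best
mk=lambda v,z=0:p0+np.array([v[0]/1e3,v[1]/1e3,(z)/1e3,np.radians(v[2]/2)])
for z in(.06,):
    dz=(z-p0[2])*1e3
    for n in c:
        r=run(lambda v:-score(n,mk(v,dz)),[0,0,0]); p=mk(r.x,dz); print(n,z,p[:3].round(4),np.degrees(p[3]).round(2),r.fun)
        np.save(f'pose_{n}.npy',p)
for n,(x,y,w,h,k) in {"top":(310,192,76,56,8),"scene":(290,198,66,50,12)}.items():
    p=np.load(f'pose_{n}.npy')
    im=cv2.resize(c[n]["image"][y:y+h,x:x+w],None,fx=k,fy=k,interpolation=cv2.INTER_CUBIC)
    def L(pts,col):
        q=proj(c[n],np.array(pts)/1e3@rz(p[3]).T+p[:3]); cv2.polylines(im,[((q-[x,y]+.5)*k).astype(int)],True,col,1)
    L([[100,72,6],[100,-72,6],[-95,-72,6],[-95,72,6]],(0,0,255))
    for g,col in((4,(0,255,0)),(6.5,(255,255,0)),(9,(255,0,255))): L([[75,58,6+g],[75,-58,6+g],[5,-58,6+g],[5,58,6+g]],col)
    cv2.imwrite(f'pics/ov2_{n}.png',im)
E
```

```text
scene 0.06 [ 0.461  -0.1496  0.06  ] 8.91 -166.15223174907274
top 0.06 [ 0.4641 -0.1483  0.06  ] 9.01 -219.8544390222433
```

View pics/ov2_scene.png

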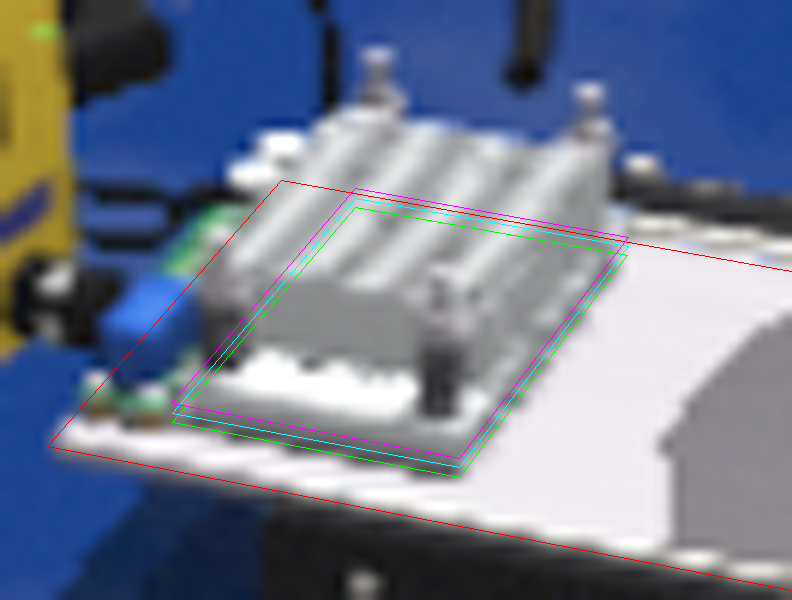

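```bash
python3 - <<'E'
from h import *
from scipy.ndimage import map_coordinates
c=optics.capture("scene"); im=c["image"].astype(float).mean(2); p=np.load('pose_scene.npy')
def prof(f):
    r=[]
    for g in np.arange(-8,22,1.): 
        q=proj(c,f(g)@rz(p[3]).T+p[:3]); r.append(round(map_coordinates(im,[q[:,1],q[:,0]],order=1).mean()))
    return r
x=np.linspace(.015,.065,200); o=np.ones(200)
print(list(range(-8,22)))
print(prof(lambda g:np.c_[x,.058*o,(.006+g/1e3)*o]))
y=np.linspace(-.045,.045,200)
print(prof(lambda g:np.c_[.005*o,y,(.006+g/1e3)*o]))
x=np.linspace(-.05,-.01,200)
print("plate edge",prof(lambda g:np.c_[x,.072*o,(.006+g/1e3)*o]))
E
```

```text
[-8, -7, -6, -5, -4, -3, -2, -1, 0, 1, 2, 3, 4, 5, 6, 7, 8, 9, 10, 11, 12, 13, 14, 15, 16, 17, 18, 19, 20, 21]
[147, 176, 203, 224, 237, 240, 238, 234, 226, 207, 177, 143, 117, 104, 102, 106, 111, 118, 126, 135, 144, 155, 169, 187, 206, 221, 231, 234, 230, 224]
[237, 236, 235, 233, 231, 227, 223, 218, 212, 203, 193, 182, 171, 162, 154, 148, 146, 146, 149, 154, 159, 165, 169, 172, 173, 171, 169, 165, 161, 157]
plate edge [33, 37, 42, 47, 53, 61, 76, 97, 124, 154, 186, 212, 229, 234, 236, 237, 237, 238, 238, 237, 237, 236, 236, 236, 236, 236, 236, 236, 236, 236]
```

```bash
cat >> h.py <<'E'
def box(x0,x1,z0,z1,zn=None,w=20): return np.array([[x,y,z] for x in(x0,x1) for y in(-w,w) for z in(z0,z1 if zn is None or x==x0 else zn)])/1e3
def sil(c,p,t,z=0,k=8,org=(0,0),sz=(60,60)):
    m=np.zeros((sz[1]*k,sz[0]*k),np.uint8)
    for b in(box(-36.5,22.5,0,t),box(22.5,36.5,0,t,t-3),box(-36.5,-28.5,0,38)):
        q=proj(c,b@rz(p[2]).T+[p[0],p[1],z]); q=((q-org+.5)*k)
        cv2.fillConvexPoly(m,cv2.convexHull(q.astype(np.int32)),255)
    return cv2.resize(m,sz,interpolation=cv2.INTER_AREA)/255.
def cop(im): 
    b,g,r=[im[...,i].astype(float) for i in range(3)]
    return np.clip((r-b)/90,0,1)   # copper vs blue mat
E
cat > fit.py <<'E'
from h import *
from scipy.optimize import minimize
def fit(c,t,uv,yaw,z=0,half=30):
    org=np.array(uv)-half; w=cop(c["image"][org[1]:org[1]+2*half,org[0]:org[0]+2*half])
    f=lambda v:np.abs(sil(c,[v[0]/1e3,v[1]/1e3,np.radians(v[2])],t,z,8,org,(2*half,2*half))-w).sum()
    X=onz(c,uv,.01)[:2]*1e3; st=np.array([*X,yaw]); best=None
    for k in range(8):
        s=st+np.random.default_rng(k).normal(0,3,3)
        r=minimize(f,s,method='Nelder-Mead',options=dict(initial_simplex=np.vstack([s,s+[5,0,0],s+[0,5,0],s+[0,0,6]]),xatol=.05,fatol=.05))
        if best is None or r.fun<best.fun: best=r
    return best.x,best.fun,w.sum()
if __name__=="__main__":
    c=cams()
    for n,t,uv,yaw in((2,7.5,(281,241),-15),(3,10,(167,267),8),(1,5,(431,246),5)):
        v,e,s=fit(c["top"],t,uv,yaw); print(n,v.round(1),e,s)
        tt=(np.array([[-36.5,20,38],[-36.5,-20,38],[-28.5,20,38],[-28.5,-20,38],[36.5,20,t-3]])/1e3)@rz(np.radians(v[2])).T+[v[0]/1e3,v[1]/1e3,0]
        print(" scene pred tail corners",proj(c["scene"],tt).round(1).tolist())
    v,e,s=fit(c["scene"],10,(263,350),8); print("3 scene",v.round(1),e,s)
E
python3 fit.py
```

```text
2 [464.   23.1  -9.5] 42.83725490196078 439.58888888888885
 scene pred tail corners [[309.2, 274.6], [319.4, 268.0], [306.8, 273.5], [317.0, 266.9], [288.2, 275.5]]
3 [393.5 320.4   9.8] 209.29607843137254 624.6333333333334
 scene pred tail corners [[270.2, 350.7], [278.1, 338.8], [266.7, 349.8], [274.7, 337.9], [239.6, 353.9]]
1 [ 453.6 -372.2    3.8] 26.92745098039216 424.12222222222226
 scene pred tail corners [[381.5, 213.2], [386.1, 207.9], [379.1, 212.6], [383.6, 207.4], [359.0, 218.7]]
3 scene [394.  313.5  10.6] 374.9509803921569 816.3666666666668
```

```bash
cat > plan.py <<'E'
import sys,json,numpy as np,os
from rig import read_state
# usage: plan.py reset_cmd_x y z yaw  -- then targets "x,y,z,yaw" ; prints row numbers from commanded pose
def row(cmd,t):
    a=np.radians(cmd[3]); R=np.array([[np.cos(a),np.sin(a),0],[np.sin(a),-np.cos(a),0],[0,0,-1]])
    d=R.T@(np.array(t[:3])-cmd[:3])/.03
    return [0,0,round(-(t[3]-cmd[3])/5,2)]+[round(float(v),2) for v in d]
def after(cmd,r):
    a=np.radians(cmd[3]); R=np.array([[np.cos(a),np.sin(a),0],[np.sin(a),-np.cos(a),0],[0,0,-1]])
    return [*(np.array(cmd[:3])+R@np.array(r[3:6])*.03),cmd[3]-5*r[2]]
if __name__=="__main__":
    cmd=[float(v) for v in sys.argv[1].split(',')]
    s=read_state(); print("t",round(s["time_s"],2),s["position"].round(4),"yaw",np.degrees(np.arctan2(s["tcp_rot"][1,0],s["tcp_rot"][0,0])).round(2),s["force"].round(1),round(s["opening"],3))
    for a in sys.argv[2:]:
        t=[float(v) for v in a.split(',')]; r=row(cmd,t); print(r,"->",np.round(after(cmd,r),4).tolist())
E
python3 plan.py .141,-.609,.223,13.05 .42,-.3,.2,45 .432,.028,.10,80.5
python3 - <<'E'
from h import *
c=cams()
print(tri([[(269.8,253),(285.8,256)],[(309.4,272.4),(321,267.4)]],[c["top"],c["scene"]]).round(4))
E
```

```text
t 0.45 [ 0.1412 -0.6088  0.2225] yaw 13.05 [-1.  -0.   0.8] 1.002
[0, 0, -6.39, 11.39, -7.93, 0.77] -> [0.4202, -0.3001, 0.1999, 45.0]
[0, 0, -13.49, 14.24, -18.49, 4.1] -> [0.4319, 0.0278, 0.1, 80.5]
[[0.4289 0.0482 0.0445]
 [0.4208 0.0067 0.0394]]
```

Emit:
{"api": "send_rows", "payload": {"commands": [[0, 0, -6.39, 11.39, -7.93, 0.77, 0.6], [0, 0, -6.39, 11.39, -7.93, 0.77, 0.6], [0, 0, -6.39, 11.39, -7.93, 0.77, 0.6], [0, 0, -6.39, 11.39, -7.93, 0.77, 0.6], [0, 0, -6.39, 11.39, -7.93, 0.77, 0.6], [0, 0, -6.39, 11.39, -7.93, 0.77, 0.6], [0, 0, -6.39, 11.39, -7.93, 0.77, 0.6], [0, 0, -6.39, 11.39, -7.93, 0.77, 0.6], [0, 0, -13.49, 14.24, -18.49, 4.1, 0.6], [0, 0, -13.49, 14.24, -18.49, 4.1, 0.6], [0, 0, -13.49, 14.24, -18.49, 4.1, 0.6], [0, 0, -13.49, 14.24, -18.49, 4.1, 0.6], [0, 0, -13.49, 14.24, -18.49, 4.1, 0.6], [0, 0, -13.49, 14.24, -18.49, 4.1, 0.6], [0, 0, -13.49, 14.24, -18.49, 4.1, 0.6], [0, 0, -13.49, 14.24, -18.49, 4.1, 0.6], [0, 0, -13.49, 14.24, -18.49, 4.1, 0.6], [0, 0, -13.49, 14.24, -18.49, 4.1, 0.6], [0, 0, -13.49, 14.24, -18.49, 4.1, 0.6], [0, 0, -13.49, 14.24, -18.49, 4.1, 0.6]]}}

```text
time_s: 2.22
position: [0.432, 0.0297, 0.0993]
tcp_rot: [[0.16, 0.987, -0.001], [0.987, -0.16, -0.0], [-0.0, -0.001, -1.0]]
force: [-0.0, -0.3, 0.7]
opening: 0.598
grasp_force: 0.0
```

Emit:
{"api": "send_rows", "payload": {"commands": [[0, 0, 0, 0, 0, 1.2, 0.6], [0, 0, 0, 0, -0.05, 2.2, 0.6], [0, 0, 0, 0, -0.05, 2.73, 0.6], [0, 0, 0, 0, -0.05, 2.73, 0.6], [0, 0, 0, 0, -0.05, 2.73, 0.6], [0, 0, 0, 0, -0.05, 2.73, 0.0], [0, 0, 0, 0, -0.05, 2.73, 0.0], [0, 0, 0, 0, -0.05, 2.73, 0.0], [0, 0, 0, 0, -0.05, 2.73, 0.0], [0, 0, 0, 0, -0.05, 2.73, 0.0], [0, 0, 0, 0, -0.05, 2.73, 0.0], [0, 0, 0, 0, -0.05, 2.73, 0.0]]}}

```text
time_s: 3.22
position: [0.4307, 0.0283, 0.0179]
tcp_rot: [[0.165, 0.986, 0.0], [0.986, -0.165, -0.0], [-0.0, 0.0, -1.0]]
force: [-0.1, -1.0, 0.2]
opening: 0.152
grasp_force: 0.0
```

```bash
python3 - <<'E'
from h import *
c=optics.capture("scene"); cv2.imwrite('pics/g1.png',cv2.resize(c["image"][190:310,240:400],None,fx=5,fy=5))
s=read_state(); print(s)
E
```

```text
{'time_s': 3.2667, 'joint_positions': array([-1.11375844e+01,  3.93565023e+01,  1.18196622e+02,  2.47770566e-03,
        2.24365482e+01, -1.65431551e+00]), 'qvel': array([-0.03396851,  0.32580427,  0.02473044, -0.19168612,  2.60315266,
       -0.31326842]), 'tau': array([-1.17432760e-02, -3.56281757e+01, -2.41723381e+00,  2.70902098e-02,
        1.97215390e-02, -3.73477524e-03]), 'position': array([0.43062589, 0.02835699, 0.01779969]), 'tcp_rot': array([[ 1.64799012e-01,  9.86327153e-01,  1.80041946e-04],
       [ 9.86327170e-01, -1.64799011e-01, -1.86241248e-05],
       [ 1.13012547e-05,  1.80649500e-04, -9.99999984e-01]]), 'force': array([-0.25090935,  0.59204953,  0.4051223 ]), 'moment': array([-0.01148724,  0.2284359 ,  0.03283797]), 'grasp_force': 1.3748819316242589, 'opening': 0.11116598090306294}
```

View pics/g1.png

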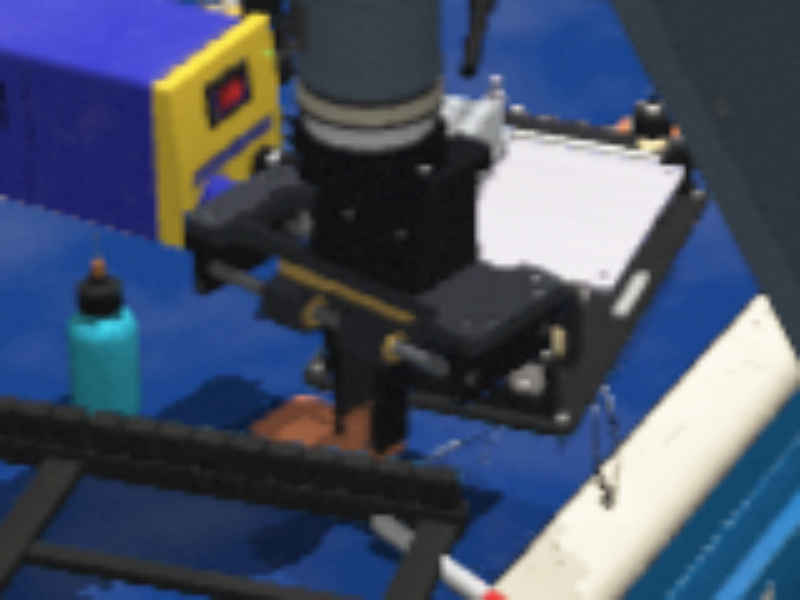

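```bash
python3 plan.py .4304,.0278,.0181,80.5 .4304,.0278,.14,80.5 .391,-.1603,.13,99; python3 plan.py .391,-.1603,.13,99 .391,-.1603,.09,99
```

```text
t 3.27 [0.4306 0.0284 0.0178] yaw 80.51 [-0.3  0.6  0.4] 0.111
[0, 0, -0.0, 0.0, 0.0, -4.06] -> [0.4304, 0.0278, 0.1399, 80.5]
[0, 0, -3.7, -6.4, -0.26, -3.73] -> [0.391, -0.1603, 0.13, 99.0]
t 3.27 [0.4306 0.0284 0.0178] yaw 80.51 [-0.3  0.6  0.4] 0.111
[0, 0, -0.0, 0.0, 0.0, 1.33] -> [0.391, -0.1603, 0.0901, 99.0]
```

Emit:
{"api": "send_rows", "payload": {"commands": [[0, 0, 0, 0, 0, 0, 0.0], [0, 0, 0, 0, 0, 0, 0.0], [0, 0, 0, 0, 0, 0, 0.0], [0, 0, 0, 0, 0, 0, 0.0], [0, 0, 0, 0, 0, -0.5, 0.0], [0, 0, 0, 0, 0, -1.5, 0.0], [0, 0, 0, 0, 0, -2.5, 0.0], [0, 0, 0, 0, 0, -3.5, 0.0], [0, 0, 0, 0, 0, -4.06, 0.0], [0, 0, 0, 0, 0, -4.06, 0.0], [0, 0, 0, 0, 0, -4.06, 0.0]]}}

```text
time_s: 4.18
position: [0.4309, 0.0282, 0.1399]
tcp_rot: [[0.165, 0.986, 0.002], [0.986, -0.165, -0.0], [-0.0, 0.002, -1.0]]
force: [-0.2, -1.0, -2.5]
opening: 0.087
grasp_force: 30.0
```

Emit:
{"api": "send_rows", "payload": {"commands": [[0, 0, -0.6, -1.0, 0, 0.05, 0.0], [0, 0, -1.4, -2.2, -0.1, 0.1, 0.0], [0, 0, -2.1, -3.5, -0.15, 0.2, 0.0], [0, 0, -2.8, -4.8, -0.2, 0.3, 0.0], [0, 0, -3.5, -6.0, -0.26, 0.33, 0.0], [0, 0, -3.7, -6.4, -0.26, 0.33, 0.0], [0, 0, -3.7, -6.4, -0.26, 0.33, 0.0], [0, 0, -3.7, -6.4, -0.26, 0.33, 0.0], [0, 0, -3.7, -6.4, -0.26, 1.2, 0.0], [0, 0, -3.7, -6.4, -0.26, 1.45, 0.0], [0, 0, -3.7, -6.4, -0.26, 1.45, 0.0], [0, 0, -3.7, -6.4, -0.26, 1.45, 0.0], [0, 0, -3.7, -6.4, -0.26, 1.45, 0.0]]}}

```text
time_s: 5.27
position: [0.3913, -0.1591, 0.0961]
tcp_rot: [[-0.158, 0.987, -0.0], [0.987, 0.158, 0.0], [0.0, -0.0, -1.0]]
force: [0.1, -1.1, -0.9]
opening: 0.091
grasp_force: 30.0
```

```bash
python3 - <<'E'
from h import *
c=cams(); s=read_state(); print(s["time_s"],s["position"].round(4),s["force"].round(1))
def C(i,x,y,w,h,k): return cv2.resize(i["image"][y:y+h,x:x+w],None,fx=k,fy=k,interpolation=cv2.INTER_CUBIC)
for n in c: cv2.imwrite(f'pics/r1_{n}.png',c[n]["image"])
cv2.imwrite('pics/a1.png',np.hstack([C(c["top"],300,190,90,100,4),C(c["scene"],285,195,105,100,4)]))
E
```

```text
5.3667 [ 0.3917 -0.1596  0.0965] [-0.6  0.1 -2.6]
```

View pics/a1.png

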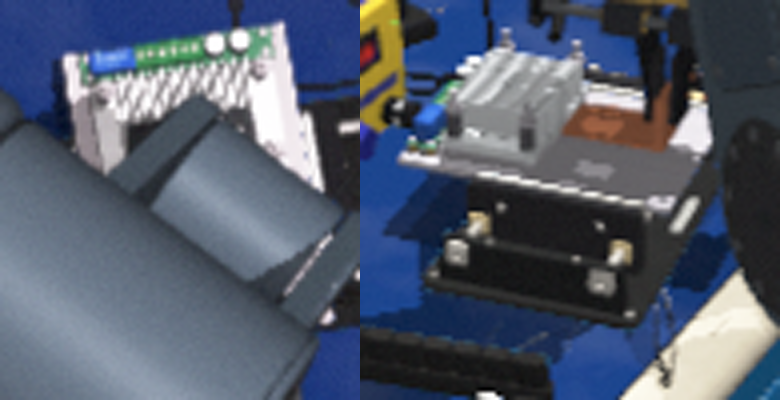

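Emit:
{"api": "send_rows", "payload": {"commands": [[0, 0, 0, 0, 0, 0.2, 0.0], [0, 0, 0, 0, 0, 0.33, 0.0], [0, 0, 0, 0, 0, 0.33, 0.0]]}}

```text
time_s: 5.62
position: [0.3909, -0.1596, 0.0856]
tcp_rot: [[-0.156, 0.988, -0.001], [0.988, 0.156, 0.001], [0.001, -0.001, -1.0]]
force: [-0.0, 0.2, -1.6]
opening: 0.085
grasp_force: 30.0
```

Emit:
{"api": "send_rows", "payload": {"commands": [[0, 0, 0, 0, 0, 0.05, 0.0], [0, 0, 0, 0, 0, 0.05, 0.0]]}}

```text
time_s: 5.78
position: [0.3911, -0.1598, 0.0843]
tcp_rot: [[-0.156, 0.988, -0.0], [0.988, 0.156, 0.0], [0.0, -0.0, -1.0]]
force: [-0.3, -0.0, -1.7]
opening: 0.09
grasp_force: 30.0
```

Emit:
{"api": "send_rows", "payload": {"commands": [[0, 0, 0, 0, 0, 0.04, 0.0], [0, 0, 0, 0, 0, 0.04, 0.0]]}}

```text
time_s: 5.95
position: [0.3912, -0.1599, 0.0832]
tcp_rot: [[-0.156, 0.988, -0.0], [0.988, 0.156, 0.0], [0.0, -0.0, -1.0]]
force: [-0.4, 0.2, -1.2]
opening: 0.091
grasp_force: 30.0
```

Emit:
{"api": "send_rows", "payload": {"commands": [[0, 0, 0, 0, 0, 0.03, 0.0], [0, 0, 0, 0, 0, 0.03, 0.0]]}}

```text
time_s: 6.12
position: [0.3912, -0.1598, 0.0824]
tcp_rot: [[-0.156, 0.988, -0.0], [0.988, 0.156, 0.0], [0.0, -0.0, -1.0]]
force: [0.2, -1.0, -1.1]
opening: 0.083
grasp_force: 30.0
```

Emit:
{"api": "send_rows", "payload": {"commands": [[0, 0, 0, 0, 0, 0.03, 0.0], [0, 0, 0, 0, 0, 0.03, 0.0], [0, 0, 0, 0, 0, 0.03, 0.0]]}}

```text
time_s: 6.37
position: [0.3912, -0.1598, 0.0815]
tcp_rot: [[-0.156, 0.988, -0.0], [0.988, 0.156, 0.0], [0.0, -0.0, -1.0]]
force: [0.3, -0.1, -1.1]
opening: 0.084
grasp_force: 30.0
```

Emit:
{"api": "send_rows", "payload": {"commands": [[0, 0, 0, 0, 0, 0.03, 0.0], [0, 0, 0, 0, 0, 0.03, 0.0], [0, 0, 0, 0, 0, 0.03, 0.0]]}}

```text
time_s: 6.62
position: [0.3912, -0.1598, 0.0806]
tcp_rot: [[-0.157, 0.988, -0.0], [0.988, 0.157, 0.0], [0.0, -0.0, -1.0]]
force: [-0.6, -0.6, -1.3]
opening: 0.088
grasp_force: 30.0
```

Emit:
{"api": "send_rows", "payload": {"commands": [[0, 0, 0, 0, 0, 0.03, 0.0], [0, 0, 0, 0, 0, 0.03, 0.0], [0, 0, 0, 0, 0, 0.03, 0.0]]}}

```text
time_s: 6.87
position: [0.3913, -0.1598, 0.0803]
tcp_rot: [[-0.157, 0.988, 0.0], [0.988, 0.157, -0.0], [-0.0, 0.0, -1.0]]
force: [-1.0, 0.5, 5.4]
opening: 0.089
grasp_force: 30.0
```

```bash
python3 - <<'E'
from h import *
from scipy.optimize import minimize
from scipy.ndimage import map_coordinates, gaussian_filter
c=cams()
for n in c: 
    cv2.imwrite(f'pics/r2_{n}.png',c[n]["image"]); c[n]["image"]=cv2.imread(f'pics/{n}0.png')
C=np.array([[100,72,6],[100,-72,6],[-95,-72,6],[-95,72,6]])/1e3
G={n:gaussian_filter(c[n]["image"].min(2).astype(float),.5) for n in c}
def score(n,p):
    q=proj(c[n],C@rz(p[3]).T+p[:3]); m=q.mean(0); s=0
    for i in range(4):
        if n=="scene" and i==0: continue
        a,b=q[i],q[(i+1)%4]; e=a+(b-a)*np.linspace(.05,.95,120)[:,None]
        d=(b-a)/np.linalg.norm(b-a); nn=np.array([-d[1],d[0]]); nn*=np.sign(nn@(m-a))
        g=lambda x:np.minimum(map_coordinates(G[n],[x[:,1],x[:,0]],order=1),130)
        s+=np.mean(g(e+nn*.8)-g(e-nn*.8))
    return s
for z in(.0565,):
  for n in c:
    p0=np.load(f'pose_{n}.npy'); mk=lambda v:np.array([p0[0]+v[0]/1e3,p0[1]+v[1]/1e3,z,p0[3]+np.radians(v[2]/2)])
    best=None
    for k in range(15):
        st=np.random.default_rng(k).normal(0,1.5,3)
        r=minimize(lambda v:-score(n,mk(v)),st,method='Nelder-Mead',options=dict(initial_simplex=np.vstack([st,st+2*np.eye(3)]),xatol=.01,fatol=.01))
        if best is None or r.fun<best.fun: best=r
    p=mk(best.x); print(n,p[:3].round(4),np.degrees(p[3]).round(2),best.fun); np.save(f'pose_{n}.npy',p)
# sink front-edge bottoms for the scene: held plate fit
s=read_state(); print(s["position"].round(4),s["force"].round(1))
E
```

```text
scene [ 0.4631 -0.1514  0.0565] 9.01 -135.2452676763309
top [ 0.4645 -0.1469  0.0565] 9.1 -172.9575839000156
[ 0.3912 -0.1598  0.0803] [-1.2  0.3  5.2]
```

```bash
python3 - <<'E'
from h import *
from scipy.optimize import minimize
c=optics.capture("scene"); im=cv2.imread('pics/r2_scene.png')
org=np.array([318,205]); sz=(36,40)
w=cop(im[org[1]:org[1]+sz[1],org[0]:org[0]+sz[0]]); print((w*9).astype(int)[12:32,:].tolist().__str__().replace(', ','').replace('][',']\n['))
f=lambda v:np.abs(sil(c,[v[0]/1e3,v[1]/1e3,np.radians(9)],7.5,.0625,8,org,sz)-w)[:, :].sum()
best=min((minimize(f,np.array([423,-155])+np.random.default_rng(k).normal(0,3,2),method='Nelder-Mead') for k in range(8)),key=lambda r:r.fun)
print(best.x,best.fun,w.sum())
p=np.load('pose_scene.npy'); d=rz(p[3]).T@(np.array([*best.x/1e3,p[2]])-p[:3]); print("in base frame",(d*1e3).round(1))
print("robot-believed origin", (np.array([.3912,-.1598])+.0325*np.array([np.cos(np.radians(9)),np.sin(np.radians(9))])).round(4))
E
```

```text
[[000000000000000000000000000000000000]
[000000000000000000000000000000000000]
[000000000000000000000000000000000000]
[000000000000000000000000000000000000]
[000000000000000000000000000000000000]
[000000000000000000000000000000000000]
[000000000000000000000000000000000000]
[000000000000000000000000000000000000]
[000000000000000000000023332100000000]
[000000000000000000000045554333432100]
[000000000000000000000266677666654332]
[000000000000000000013666666667887669]
[000000000000000000025667887666666667]
[000000000000000000156667888888888766]
[000000000000000001466678898888876666]
[000000000000000002666677798898876666]
[000000000000000001455666667777766666]
[000000000000000000000123556666666566]
[000000000000000000000000001224676666]
[000000000000000000000000000000011245]]
[ 423.17210103 -160.71315547] 44.6359477124183 120.47777777777777
in base frame [-40.9  -3.    0. ]
robot-believed origin [ 0.4233 -0.1547]
```

```bash
python3 - <<'E'
from h import *
from scipy.optimize import minimize
c=optics.capture("scene"); im=cv2.imread('pics/r2_scene.png')
p=np.load('pose_scene.npy')
for sc in(35,50,65):
  for W in(30,36):
    org=np.array([318,205]); sz=(W,40)
    a=im[org[1]:org[1]+sz[1],org[0]:org[0]+sz[0]].astype(float); w=np.clip((a[...,2]-a[...,0])/sc,0,1)
    f=lambda v:np.abs(sil(c,[v[0]/1e3,v[1]/1e3,np.radians(9)],7.5,.0625,8,org,sz)-w).sum()
    best=min((minimize(f,np.array([423,-155])+np.random.default_rng(k).normal(0,4,2),method='Nelder-Mead') for k in range(8)),key=lambda r:r.fun)
    d=rz(p[3]).T@(np.array([*best.x/1e3,p[2]])-p[:3]); print(sc,W,best.x.round(1),round(best.fun,1),w.sum().round(),"base frame",(d*1e3).round(1))
# control: plate-1/2 on mat at start fitted in scene vs top/gripper
E
```

```text
35 30 [ 425.4 -159.5] 15.1 114.0 base frame [-38.5  -2.2   0. ]
35 36 [ 425.4 -159.5] 20.3 178.0 base frame [-38.5  -2.2   0. ]
50 30 [ 424.7 -159.8] 11.5 105.0 base frame [-39.2  -2.3   0. ]
50 36 [ 424.7 -159.7] 15.7 166.0 base frame [-39.2  -2.3   0. ]
65 30 [ 424.7 -160.5] 12.9 97.0 base frame [-39.3  -3.    0. ]
65 36 [ 424.4 -159.9] 18.9 154.0 base frame [-39.6  -2.4   0. ]
```

Emit:
{"api": "send_rows", "payload": {"commands": [[0, 0, 0, 0.06, 0, -0.03, 0.0], [0, 0, 0, 0.06, 0, -0.03, 0.0], [0, 0, 0, 0.06, 0.1, -0.02, 0.0], [0, 0, 0, 0.06, 0.2, -0.02, 0.0], [0, 0, 0, 0.06, 0.2, -0.02, 0.0], [0, 0, 0, 0.06, 0.2, -0.02, 0.0]]}}

```text
time_s: 7.57
position: [0.3976, -0.1573, 0.0803]
tcp_rot: [[-0.157, 0.988, 0.001], [0.988, 0.157, -0.001], [-0.001, 0.001, -1.0]]
force: [0.7, -0.0, -1.2]
opening: 0.089
grasp_force: 30.0
```

Emit:
{"api": "send_rows", "payload": {"commands": [[0, 0, 0, 0, 0.05, 0, 0.0], [0, 0, 0, 0, 0.1, 0, 0.0], [0, 0, 0, 0, 0.15, 0, 0.0], [0, 0, 0, 0, 0.2, 0, 0.0]]}}

```text
time_s: 7.9
position: [0.4029, -0.1561, 0.0803]
tcp_rot: [[-0.156, 0.988, -0.0], [0.988, 0.156, 0.0], [0.0, -0.0, -1.0]]
force: [-0.3, 0.5, -1.5]
opening: 0.086
grasp_force: 30.0
```

Emit:
{"api": "send_rows", "payload": {"commands": [[0, 0, 0, 0, 0.05, 0, 0.0], [0, 0, 0, 0, 0.1, 0, 0.0], [0, 0, 0, 0, 0.1, 0, 0.0]]}}

```text
time_s: 8.15
position: [0.4063, -0.1558, 0.0803]
tcp_rot: [[-0.157, 0.988, 0.001], [0.988, 0.157, -0.0], [-0.0, 0.001, -1.0]]
force: [-0.0, -1.3, -1.6]
opening: 0.089
grasp_force: 30.0
```

Emit:
{"api": "send_rows", "payload": {"commands": [[0, 0, 0, 0, 0.05, 0, 0.0], [0, 0, 0, 0, 0.1, 0, 0.0], [0, 0, 0, 0, 0.1, 0, 0.0]]}}

```text
time_s: 8.4
position: [0.4087, -0.1551, 0.0803]
tcp_rot: [[-0.157, 0.988, -0.0], [0.988, 0.157, 0.0], [0.0, -0.0, -1.0]]
force: [-0.4, 0.7, -1.6]
opening: 0.089
grasp_force: 30.0
```

Emit:
{"api": "send_rows", "payload": {"commands": [[0, 0, 0, 0, 0.05, 0, 0.0], [0, 0, 0, 0, 0.1, 0, 0.0], [0, 0, 0, 0, 0.1, 0, 0.0]]}}

```text
time_s: 8.65
position: [0.4099, -0.1542, 0.0803]
tcp_rot: [[-0.157, 0.988, -0.004], [0.988, 0.157, 0.001], [0.002, -0.004, -1.0]]
force: [-5.4, -2.6, 2.1]
opening: 0.09
grasp_force: 30.0
```

Emit:
{"api": "send_rows", "payload": {"commands": [[0, 0, 0, 0, 0.05, 0, 0.0], [0, 0, 0, 0, 0.1, 0, 0.0], [0, 0, 0, 0, 0.1, 0, 0.0]]}}

```text
time_s: 8.9
position: [0.4121, -0.1533, 0.0803]
tcp_rot: [[-0.157, 0.988, -0.005], [0.988, 0.157, 0.002], [0.003, -0.005, -1.0]]
force: [-6.9, -1.7, 3.5]
opening: 0.088
grasp_force: 30.0
```

Emit:
{"api": "send_rows", "payload": {"commands": [[0, 0, 0, 0, 0.05, 0, 0.0], [0, 0, 0, 0, 0.1, 0, 0.0], [0, 0, 0, 0, 0.1, 0, 0.0]]}}

```text
time_s: 9.15
position: [0.415, -0.1526, 0.0803]
tcp_rot: [[-0.157, 0.988, -0.005], [0.988, 0.157, 0.003], [0.003, -0.005, -1.0]]
force: [-5.9, -0.8, 3.6]
opening: 0.091
grasp_force: 30.0
```

Emit:
{"api": "send_rows", "payload": {"commands": [[0, 0, 0, 0, 0.07, 0, 0.0], [0, 0, 0, 0, 0.13, 0, 0.0], [0, 0, 0, 0, 0.2, 0, 0.0], [0, 0, 0, 0, 0.2, 0, 0.0]]}}

```text
time_s: 9.48
position: [0.421, -0.1516, 0.0803]
tcp_rot: [[-0.157, 0.988, -0.005], [0.988, 0.157, 0.003], [0.003, -0.005, -1.0]]
force: [-6.2, 0.1, 3.4]
opening: 0.083
grasp_force: 30.0
```

Emit:
{"api": "send_rows", "payload": {"commands": [[0, 0, 0, 0, 0.07, 0, 0.0], [0, 0, 0, 0, 0.13, 0, 0.0], [0, 0, 0, 0, 0.2, 0, 0.0], [0, 0, 0, 0, 0.2, 0, 0.0]]}}

```text
time_s: 9.82
position: [0.4269, -0.1507, 0.0803]
tcp_rot: [[-0.157, 0.988, -0.005], [0.988, 0.157, 0.003], [0.003, -0.005, -1.0]]
force: [-6.8, 0.1, 5.4]
opening: 0.088
grasp_force: 30.0
```

Emit:
{"api": "send_rows", "payload": {"commands": [[0, 0, 0, 0, 0.12, 0, 0.0], [0, 0, 0, 0, 0.24, 0, 0.0], [0, 0, 0, 0, 0.36, 0, 0.0], [0, 0, 0, 0, 0.45, 0, 0.0], [0, 0, 0, 0, 0.45, 0, 0.0]]}}

```text
time_s: 10.23
position: [0.4405, -0.1486, 0.0803]
tcp_rot: [[-0.157, 0.988, -0.005], [0.988, 0.157, 0.002], [0.003, -0.005, -1.0]]
force: [-4.6, -0.1, 4.6]
opening: 0.091
grasp_force: 30.0
```

```bash
python3 - <<'E'
from h import *
c=optics.capture("scene"); cv2.imwrite('pics/i1.png',cv2.resize(c["image"][190:260,285:385],None,fx=7,fy=7,interpolation=cv2.INTER_CUBIC))
E
```

```text
(no output)
```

View pics/i1.png

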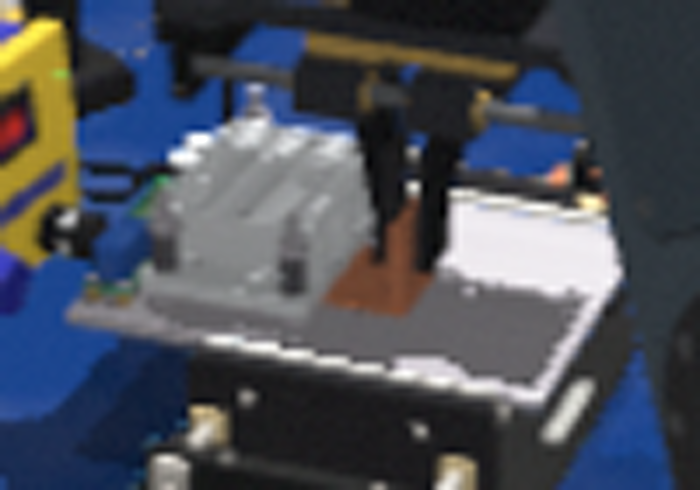

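Emit:
{"api": "send_rows", "payload": {"commands": [[0, 0, 0, 0, 0, 0, 0.16], [0, 0, 0, 0, 0, 0, 0.16], [0, 0, 0, 0, 0, 0, 0.16], [0, 0, 0, 0, 0, -0.5, 0.16], [0, 0, 0, 0, 0, -1.3, 0.16], [0, 0, 0, 0, 0, -1.3, 0.16], [0, 0, 0, 0, 0, -1.3, 0.16], [0, 0, 0, 0, -0.6, -1.3, 0.0], [0, 0, 0, 0, -1.15, -1.3, 0.0], [0, 0, 0, 0, -1.15, -1.3, 0.0], [0, 0, 0, 0, -1.15, -1.3, 0.0], [0, 0, 0, 0, -1.15, -0.7, 0.0], [0, 0, 0, 0, -1.15, 0.2, 0.0], [0, 0, 0, 0, -1.15, 0.28, 0.0], [0, 0, 0, 0, -1.15, 0.28, 0.0], [0, 0, 0, 0, -1.15, 0.28, 0.0]]}}

```text
time_s: 11.62
position: [0.4093, -0.1553, 0.072]
tcp_rot: [[-0.157, 0.988, 0.0], [0.988, 0.157, 0.0], [0.0, 0.0, -1.0]]
force: [0.1, 0.1, 0.1]
opening: 0.008
grasp_force: 0.0
```

Emit:
{"api": "send_rows", "payload": {"commands": [[0, 0, 0, 0, 0.3, 0, 0.0], [0, 0, 0, 0, 0.5, 0, 0.0], [0, 0, 0, 0, 0.6, 0, 0.0], [0, 0, 0, 0, 0.7, 0, 0.0], [0, 0, 0, 0, 0.7, 0, 0.0]]}}

```text
time_s: 12.03
position: [0.4286, -0.1516, 0.0727]
tcp_rot: [[-0.158, 0.987, -0.002], [0.987, 0.158, 0.0], [0.0, -0.002, -1.0]]
force: [-5.2, -1.0, 4.0]
opening: 0.006
grasp_force: 3.1
```

Emit:
{"api": "send_rows", "payload": {"commands": [[0, 0, 0, 0, 0.07, 0, 0.0], [0, 0, 0, 0, 0.14, 0, 0.0], [0, 0, 0, 0, 0.2, 0, 0.0], [0, 0, 0, 0, 0.2, 0, 0.0]]}}

```text
time_s: 12.37
position: [0.4327, -0.15, 0.0727]
tcp_rot: [[-0.158, 0.987, -0.006], [0.987, 0.158, 0.002], [0.003, -0.005, -1.0]]
force: [-9.4, -2.1, 8.0]
opening: 0.006
grasp_force: 5.1
```

Emit:
{"api": "send_rows", "payload": {"commands": [[0, 0, 0, 0, 0.05, 0, 0.0], [0, 0, 0, 0, 0.1, 0, 0.0], [0, 0, 0, 0, 0.13, 0, 0.0], [0, 0, 0, 0, 0.13, 0, 0.0]]}}

```text
time_s: 12.7
position: [0.436, -0.1492, 0.0727]
tcp_rot: [[-0.158, 0.987, -0.007], [0.987, 0.158, 0.002], [0.003, -0.006, -1.0]]
force: [-9.7, -1.5, 8.1]
opening: 0.007
grasp_force: 5.6
```

Emit:
{"api": "send_rows", "payload": {"commands": [[0, 0, 0, 0, -0.25, 0, 0.0], [0, 0, 0, 0, -0.25, 0, 0.0], [0, 0, 0, 0, -0.25, 0, 0.0]]}}

```text
time_s: 12.95
position: [0.4324, -0.1518, 0.0723]
tcp_rot: [[-0.156, 0.988, 0.002], [0.988, 0.156, -0.001], [-0.001, 0.002, -1.0]]
force: [0.1, -0.5, -0.4]
opening: 0.004
grasp_force: 0.0
```

Emit:
{"api": "send_rows", "payload": {"commands": [[0, 0, 0, 0, 0, 0.1, 0.0], [0, 0, 0, 0, 0, 0.19, 0.0], [0, 0, 0, 0, 0, 0.19, 0.0], [0, 0, 0, 0, 0, 0.19, 0.0]]}}

```text
time_s: 13.28
position: [0.4319, -0.1515, 0.0659]
tcp_rot: [[-0.157, 0.988, -0.0], [0.988, 0.157, 0.0], [0.0, -0.0, -1.0]]
force: [0.1, -0.0, 0.2]
opening: 0.009
grasp_force: 0.0
```

```bash
python3 - <<'E'
from h import *
c=optics.capture("scene"); cv2.imwrite('pics/i2.png',cv2.resize(c["image"][195:255,290:370],None,fx=9,fy=9,interpolation=cv2.INTER_CUBIC))
s=read_state(); print(s["position"],s["force"],s["time_s"])
E
```

```text
[ 0.4319437  -0.1515242   0.06598816] [-0.10456622  0.50045051  0.59516014] 13.3333
```

View pics/i2.png

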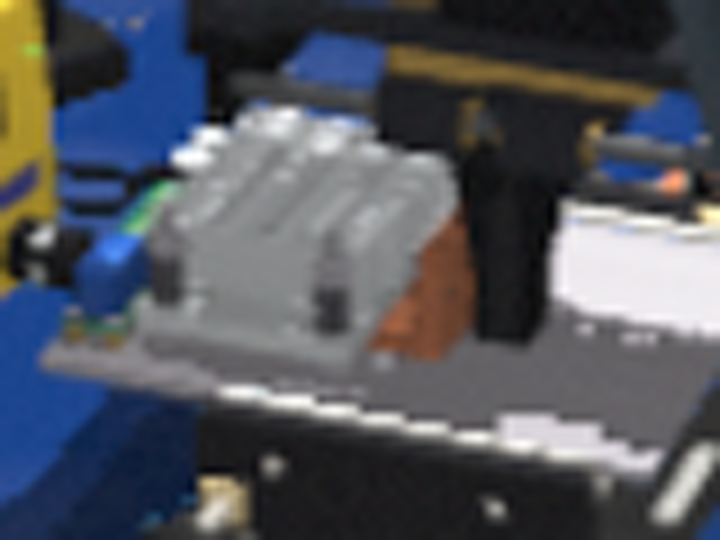

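Emit:
{"api": "send_rows", "payload": {"commands": [[0, 0, 0, 0, 0.08, 0, 0.0], [0, 0, 0, 0, 0.16, 0, 0.0], [0, 0, 0, 0, 0.22, 0, 0.0], [0, 0, 0, 0, 0.28, 0, 0.0], [0, 0, 0, 0, 0.28, 0, 0.0]]}}

```text
time_s: 13.75
position: [0.4387, -0.1495, 0.066]
tcp_rot: [[-0.157, 0.988, -0.003], [0.988, 0.157, 0.002], [0.002, -0.003, -1.0]]
force: [-5.3, -1.5, 1.1]
opening: 0.002
grasp_force: 2.4
```

Emit:
{"api": "send_rows", "payload": {"commands": [[0, 0, 0, 0, 0.05, 0, 0.0], [0, 0, 0, 0, 0.1, 0, 0.0], [0, 0, 0, 0, 0.1, 0, 0.0]]}}

```text
time_s: 14.0
position: [0.4419, -0.1491, 0.066]
tcp_rot: [[-0.157, 0.988, -0.003], [0.988, 0.157, 0.001], [0.002, -0.002, -1.0]]
force: [-5.9, -0.7, -0.3]
opening: 0.005
grasp_force: 2.3
```

Emit:
{"api": "send_rows", "payload": {"commands": [[0, 0, 0, 0, 0.04, 0, 0.0], [0, 0, 0, 0, 0.08, 0, 0.0], [0, 0, 0, 0, 0.08, 0, 0.0]]}}

```text
time_s: 14.25
position: [0.4446, -0.1489, 0.066]
tcp_rot: [[-0.157, 0.988, -0.002], [0.988, 0.157, 0.001], [0.001, -0.002, -1.0]]
force: [-4.0, -0.6, -1.1]
opening: 0.011
grasp_force: 2.2
```

Emit:
{"api": "send_rows", "payload": {"commands": [[0, 0, 0, 0, 0.03, 0, 0.0], [0, 0, 0, 0, 0.06, 0, 0.0], [0, 0, 0, 0, 0.06, 0, 0.0]]}}

```text
time_s: 14.5
position: [0.447, -0.1489, 0.0661]
tcp_rot: [[-0.156, 0.988, -0.001], [0.988, 0.156, 0.0], [0.001, -0.001, -1.0]]
force: [-4.5, -0.2, -1.2]
opening: 0.009
grasp_force: 1.9
```

Emit:
{"api": "send_rows", "payload": {"commands": [[0, 0, 0, 0, 0.03, 0, 0.0], [0, 0, 0, 0, 0.06, 0, 0.0], [0, 0, 0, 0, 0.06, 0, 0.0]]}}

```text
time_s: 14.75
position: [0.4481, -0.1486, 0.0661]
tcp_rot: [[-0.157, 0.988, -0.002], [0.988, 0.157, 0.001], [0.001, -0.002, -1.0]]
force: [-6.3, -1.6, -0.9]
opening: 0.002
grasp_force: 3.2
```

Emit:
{"api": "send_rows", "payload": {"commands": [[0, 0, 0, 0, 0.03, 0, 0.0], [0, 0, 0, 0, 0.06, 0, 0.0], [0, 0, 0, 0, 0.06, 0, 0.0]]}}

```text
time_s: 15.0
position: [0.4483, -0.1484, 0.066]
tcp_rot: [[-0.158, 0.987, -0.005], [0.987, 0.158, 0.001], [0.002, -0.005, -1.0]]
force: [-10.9, -3.9, 2.2]
opening: 0.004
grasp_force: 5.7
```

Stopping: the force rises while the motion has ended. One firmer step to confirm the tail is seated.

Emit:
{"api": "send_rows", "payload": {"commands": [[0, 0, 0, 0, 0.03, 0, 0.0], [0, 0, 0, 0, 0.06, 0, 0.0], [0, 0, 0, 0, 0.06, 0, 0.0], [0, 0, 0, 0, 0.06, 0, 0.0]]}}

```text
time_s: 15.33
position: [0.4483, -0.1481, 0.066]
tcp_rot: [[-0.158, 0.987, -0.009], [0.987, 0.158, 0.001], [0.003, -0.008, -1.0]]
force: [-15.1, -7.1, 3.8]
opening: 0.008
grasp_force: 8.2
```

Emit:
{"api": "send_rows", "payload": {"commands": [[0, 0, 0, 0, -0.6, 0, 0.0], [0, 0, 0, 0, -1.0, 0, 0.0], [0, 0, 0, 0, -1.0, -1.0, 0.0], [0, 0, 0, 0, -1.0, -2.2, 0.0], [0, 0, 0, 0, -1.0, -3.5, 0.0], [0, 0, 0, 0, -1.0, -4.5, 0.0], [0, 0, 0, 0, -1.0, -4.5, 0.0], [0, 0, 0, -12.5, -1.0, -4.5, 0.0], [0, 0, 0, -12.5, -1.0, -4.5, 0.0], [0, 0, 0, -12.5, -1.0, -4.5, 0.0], [0, 0, 0, -12.5, -1.0, -4.5, 0.0], [0, 0, 0, -12.5, -1.0, -4.5, 0.0], [0, 0, 0, -12.5, -1.0, -4.5, 0.0], [0, 0, 0, -12.5, -1.0, -4.5, 0.0], [0, 0, 0, -12.5, -1.0, -4.5, 0.0], [0, 0, 0, -12.5, -1.0, -4.5, 0.0], [0, 0, 0, -12.5, -1.0, -4.5, 0.0], [0, 0, 0, -12.5, -1.0, -4.5, 0.0]]}}

```text
time_s: 16.83
position: [0.4822, -0.5265, 0.2]
tcp_rot: [[-0.154, 0.988, 0.002], [0.988, 0.154, -0.002], [-0.002, 0.002, -1.0]]
force: [-0.3, 0.8, -1.1]
opening: 0.009
grasp_force: 0.0
```

```bash
python3 - <<'E'
from h import *
c=cams(); t=c["top"]["image"].astype(int); s0=c["scene"]["image"].astype(int)
for n in c: cv2.imwrite(f'pics/f_{n}.png',c[n]["image"])
w=((t[...,2]-t[...,0])/10).clip(0,9).astype(int); print("top"); print('\n'.join(''.join(map(str,r)) for r in w[228:258,330:378]))
w=((s0[...,2]-s0[...,0])/10).clip(0,9).astype(int); print("scene"); print('\n'.join(''.join(map(str,r)) for r in w[210:240,322:352]))
for n in c:
    p=np.load(f'pose_{n}.npy')
    B=np.array([[-3,20,44],[-3,-20,44],[5,20,44],[5,-20,44],[-3,20,6],[-3,-20,6]])/1e3
    print(n,"predicted home tail corners (top rear L/R, top front L/R, foot rear L/R)",proj(c[n],B@rz(p[3]).T+p[:3]).round(1).tolist())
E
```

```text
top
000000000000000000000000000000000000000000000000
000000000000000000000000000000000000000000000000
000000000000000000000000000000000000000000000000
000000000000000000000000000000000000000000000000
000000000000000000000000000000000000000000000000
000000000000000000000000000000000000000000000000
000000000000000000000000000000000000000000000000
000000000000000000000000000000000000000000000000
000000000000000000000000000000000000000000000000
000000000000000000000000000000000000000000000000
000000000000000000000000000000000000000000000000
000000000000000000000000000000000000000000000000
000000000000000000000000000000000000000000000000
000000000000000000000000000000000000000000000000
000000000000000000000000000000000000000000000000
000000000000000000000000000000000000000000000000
000000000000000000000000000000000000000000000000
000000000000000000000000000000000000000000000000
000000000000000000000000000000000000000000000000
000000000000000000000000000000000000000000000000
000000000000000000000000000000000000000000000000
000000000000000000000000000000000000000000000000
000000000000000000
[... 959 characters left out ...]
000000000
000000000157755410000000000000
000000000157654200000000000000
000000000156652000000000000000
000000000367631000000000000000
000000001576510000000000000000
000000000001100000000000000000
000000000000000000000000000000
000000000000000000000000000000
000000000000000000000000000000
000000000000000000000000000000
000000000000000000000000000000
scene predicted home tail corners (top rear L/R, top front L/R, foot rear L/R) [[335.1, 221.3], [339.9, 215.0], [332.4, 220.8], [337.2, 214.6], [334.9, 233.4], [339.7, 227.0]]
top predicted home tail corners (top rear L/R, top front L/R, foot rear L/R) [[338.7, 237.8], [354.6, 235.3], [338.2, 234.6], [354.0, 232.2], [338.2, 240.2], [353.7, 237.8]]
```

```bash
python3 plan.py .482,-.526,.2,99 .141,-.609,.223,60
```

```text
t 16.93 [ 0.482  -0.5227  0.2004] yaw 99.01 [0.1 0.7 0.1] 0.005
[0, 0, 7.8, -0.95, -11.66, -0.77] -> [0.141, -0.6089, 0.2231, 60.0]
```

Emit:
{"api": "send_rows", "payload": {"commands": [[0, 0, 7.8, -0.95, -11.66, -0.77, 0.0], [0, 0, 7.8, -0.95, -11.66, -0.77, 0.0], [0, 0, 7.8, -0.95, -11.66, -0.77, 0.0], [0, 0, 7.8, -0.95, -11.66, -0.77, 0.0], [0, 0, 7.8, -0.95, -11.66, -0.77, 0.0], [0, 0, 7.8, -0.95, -11.66, -0.77, 0.0], [0, 0, 7.8, -0.95, -11.66, -0.77, 0.0], [0, 0, 7.8, -0.95, -11.66, -0.77, 0.0], [0, 0, 7.8, -0.95, -11.66, -0.77, 0.0], [0, 0, 7.8, -0.95, -11.66, -0.77, 0.0], [0, 0, 7.8, -0.95, -11.66, -0.77, 0.0], [0, 0, 7.8, -0.95, -11.66, -0.77, 0.0], [0, 0, 7.8, -0.95, -11.66, -0.77, 0.0]]}}

```text
time_s: 18.02
position: [0.1426, -0.6051, 0.2244]
tcp_rot: [[0.498, 0.867, 0.001], [0.867, -0.498, 0.0], [0.001, 0.0, -1.0]]
force: [-0.0, -0.2, 0.6]
opening: 0.005
grasp_force: 0.0
```

```bash
cat > chk.py <<'E'
from h import *
from scipy.optimize import minimize
c=cams()
t=c["top"]["image"].astype(int); w=((t[...,2]-t[...,0])/10).clip(0,9).astype(int); print('\n'.join(''.join(map(str,r)) for r in w[228:246,330:364]))
for n,org,sz,k in(("top",(328,222),(36,28),90),("scene",(322,205),(30,36),55)):
    p=np.load(f'pose_{n}.npy'); org=np.array(org); a=c[n]["image"][org[1]:org[1]+sz[1],org[0]:org[0]+sz[0]].astype(float)
    for k in(40,60,90):
        w=np.clip((a[...,2]-a[...,0])/k,0,1)
        def f(v):
            m=np.zeros((sz[1]*8,sz[0]*8),np.uint8); b=box(-36.5,-28.5,0,38)+[.0335,0,.006]
            q=(b+[v[0]/1e3-.0005,v[1]/1e3,0]); ctr=np.array([v[0]/1e3+.001,v[1]/1e3,0]); A=rz(np.radians(v[2])); q=(q-ctr)@A.T+ctr
            q=proj(c[n],q@rz(p[3]).T+p[:3]); q=(q-org+.5)*8
            cv2.fillConvexPoly(m,cv2.convexHull(q.astype(np.int32)),255); return np.abs(cv2.resize(m,sz,interpolation=cv2.INTER_AREA)/255.-w).sum()
        b=min((minimize(f,np.random.default_rng(i).normal(0,2,3),method='Nelder-Mead',options=dict(initial_simplex=np.random.default_rng(i).normal(0,3,(4,3)))) for i in range(10)),key=lambda r:r.fun)
        print(n,k,"offset from home dx,dy mm, yaw deg",b.x.round(1),round(b.fun,1),w.sum().round())
E
python3 chk.py
```

```text
0000000000000000000000000000000000
0000000000000000000000000000000000
0000000000000000000000000000000000
0000000000000000000000000000000000
0000000000000000000021000000000000
0000000000000013315788500000000000
0000000010464388999999910000000000
0000001799999999999999920000000000
0000004999999999999999610000000000
0000004999999999996765300000000000
0000003998788866554322100000000000
0000001554333333222100000000000000
0000000232221000000000000000000000
0000000000000000000000000000000000
0000000000000000000000000000000000
0000000000000000000000000000000000
0000000000000000000000000000000000
0000000000000000000000000000000000
top 40 offset from home dx,dy mm, yaw deg [1.1 4.7 0.9] 68.6 161.0
top 60 offset from home dx,dy mm, yaw deg [1.5 4.3 0.2] 47.5 132.0
top 90 offset from home dx,dy mm, yaw deg [1.5 4.2 1.2] 39.8 108.0
scene 40 offset from home dx,dy mm, yaw deg [ 2.2  2.8 -0.9] 12.3 123.0
scene 60 offset from home dx,dy mm, yaw deg [2.2 3.3 0.1] 10.5 114.0
scene 90 offset from home dx,dy mm, yaw deg [2.1 4.  0.7] 26.5 90.0
```

```bash
python3 - <<'E'
from h import *
from scipy.ndimage import map_coordinates
c=optics.capture("top"); cv2.imwrite('pics/f2_top.png',c["image"]); im0=cv2.imread('pics/top0.png'); p=np.load('pose_top.npy'); print(p)
def prof(im,xs,z,ys,cc=c,p=p):
    out=[]
    for y in ys:
        P=np.c_[xs,np.full(len(xs),y),np.full(len(xs),z)]/1e3
        q=proj(cc,P@rz(p[3]).T+p[:3]); out.append(map_coordinates(im.min(2).astype(float),[q[:,1],q[:,0]],order=1).mean())
    return np.array(out).round().astype(int)
ys=np.arange(-90,91,2); 
for nm,im in(("start",im0),("now",c["image"])):
    for lab,xs,z in(("plate apron -60..-10",np.linspace(-60,-10,40),6),("back 84..96",np.linspace(82,97,20),6),("sink 22..58 z16",np.linspace(22,58,40),16),("sink front 7..10",np.linspace(6,10,8),16)):
        v=prof(im,xs,z,ys); print(nm,lab); print(' '.join(f"{y}:{a}" for y,a in zip(ys,v) if abs(y)>=44))
E
```

```text
[ 0.4645383  -0.14685831  0.0565      0.15884258]
start plate apron -60..-10
-90:62 -88:136 -86:224 -84:243 -82:237 -80:233 -78:236 -76:236 -74:236 -72:231 -70:223 -68:218 -66:213 -64:208 -62:205 -60:201 -58:196 -56:193 -54:192 -52:192 -50:191 -48:189 -46:186 -44:185 44:204 46:204 48:205 50:206 52:209 54:210 56:209 58:212 60:215 62:216 64:231 66:247 68:219 70:134 72:63 74:40 76:37 78:37 80:36 82:31 84:33 86:40 88:38 90:34
start back 84..96
-90:40 -88:39 -86:38 -84:46 -82:85 -80:165 -78:219 -76:226 -74:217 -72:188 -70:158 -68:159 -66:164 -64:134 -62:113 -60:109 -58:127 -56:163 -54:196 -52:199 -50:191 -48:180 -46:153 -44:113 44:67 46:75 48:115 50:120 52:122 54:160 56:215 58:230 60:230 62:199 64:115 66:53 68:30 70:28 72:34 74:41 76:41 78:41 80:42 82:42 84:42 86:42 88:39 90:37
start sink 22..58 z16
-90:39 -88:56 -86:93 -84:122 -82:126 -80:159 -78:210 -76:230 -74:232 -72:232 -70:234 -68:241 -66:250 -64:252 -62:252 -60:251 -58:249 -56:249 -54:250 -52:245 -50:209 -48:194 -46:206 -44:204 44:249 46:250 48:240 50:198 52:202 54:230 56:235 58:236 60:235 62:222 64:176 66:142 68:117 70:81 72:46 74
[... 1187 characters left out ...]
-86:92 -84:123 -82:127 -80:159 -78:209 -76:230 -74:232 -72:232 -70:234 -68:242 -66:250 -64:252 -62:252 -60:251 -58:249 -56:249 -54:249 -52:243 -50:200 -48:180 -46:195 -44:198 44:248 46:250 48:240 50:196 52:196 54:228 56:235 58:235 60:235 62:222 64:176 66:143 68:117 70:80 72:45 74:33 76:32 78:33 80:34 82:43 84:63 86:73 88:61 90:57
now sink front 7..10
-90:45 -88:88 -86:174 -84:238 -82:237 -80:223 -78:224 -76:233 -74:235 -72:235 -70:236 -68:240 -66:246 -64:245 -62:226 -60:200 -58:185 -56:207 -54:228 -52:226 -50:206 -48:196 -46:200 -44:181 44:209 46:219 48:209 50:177 52:204 54:226 56:236 58:237 60:238 62:238 64:243 66:249 68:234 70:137 72:68 74:38 76:35 78:36 80:34 82:32 84:36 86:43 88:39 90:35
```

```bash
python3 - <<'E'
from h import *
from scipy.ndimage import map_coordinates
c=cams()
def prof(n,f,rng,p):
    im=cv2.imread(f'pics/{n}0.png').min(2).astype(float); out=[]
    for s in rng:
        q=proj(c[n],f(s)/1e3@rz(p[3]).T+p[:3]); out.append(int(map_coordinates(im,[q[:,1],q[:,0]],order=1).mean()))
    print(' '.join(f"{a}:{b}" for a,b in zip(rng,out)))
L=lambda xs,ys,z:np.c_[np.broadcast_to(xs,20),np.broadcast_to(ys,20),np.full(20,z)].astype(float)
ps=np.load('pose_scene.npy'); pt=np.load('pose_top.npy')
print("scene +y edge at x 82..97 / 30..60 / -60..-30")
for a,b in((80,95),(35,60),(-60,-30)): prof("scene",lambda s:L(np.linspace(a,b,20),s,6),range(50,96,2),ps)
print("scene -y edge at apron"); prof("scene",lambda s:L(np.linspace(-60,-30,20),s,6),range(-96,-56,2),ps)
print("scene front edge, y -40..40"); prof("scene",lambda s:L(s,np.linspace(-40,40,20),6),range(-112,-80,2),ps)
print("top front / back edge"); prof("top",lambda s:L(s,np.linspace(-50,30,20),6),range(-112,-80,2),pt); prof("top",lambda s:L(s,np.linspace(-70,50,20),6),range(86,120,2),pt)
print("top +y edges vs x");
for a in(-80,-50,-20,20,50,70,85,95): print(a,end=' '); prof("top",lambda s:L(np.linspace(a-4,a+4,20),s,6),range(54,78,2),pt)
print("top -y edges vs x");
for a in(-80,-50,-20,20,50,70,85,95): print(a,end=' '); prof("top",lambda s:L(np.linspace(a-4,a+4,20),s,6),range(-94,-70,2),pt)
E
```

```text
scene +y edge at x 82..97 / 30..60 / -60..-30
50:95 52:120 54:163 56:199 58:220 60:222 62:207 64:180 66:152 68:126 70:100 72:77 74:57 76:44 78:34 80:29 82:27 84:27 86:27 88:27 90:27 92:28 94:28
50:159 52:199 54:222 56:231 58:235 60:234 62:221 64:195 66:162 68:130 70:99 72:74 74:56 76:43 78:33 80:27 82:25 84:24 86:23 88:22 90:22 92:22 94:22
50:182 52:184 54:186 56:187 58:192 60:203 62:210 64:195 66:163 68:127 70:95 72:69 74:55 76:47 78:41 80:35 82:31 84:28 86:26 88:26 90:26 92:28 94:32
scene -y edge at apron
-96:77 -94:110 -92:154 -90:193 -88:210 -86:208 -84:197 -82:195 -80:201 -78:212 -76:217 -74:216 -72:211 -70:206 -68:201 -66:193 -64:187 -62:182 -60:180 -58:174
scene front edge, y -40..40
-112:50 -110:51 -108:52 -106:52 -104:52 -102:50 -100:49 -98:55 -96:77 -94:108 -92:129 -90:136 -88:136 -86:135 -84:136 -82:136
top front / back edge
-112:15 -110:15 -108:15 -106:15 -104:15 -102:21 -100:29 -98:39 -96:66 -94:114 -92:135 -90:140 -88:139 -86:140 -84:140 -82:140
86:83 88:97 90:120 92:142 94:151 96:139 98:114 100:79 102:51 104:40 106:38 108:38 110:39 112:39 114:39 116:39 118:40
top +y ed
[... 741 characters left out ...]
49 -80:204 -78:233 -76:237 -74:236 -72:235
-50 -94:38 -92:40 -90:61 -88:142 -86:218 -84:245 -82:237 -80:226 -78:232 -76:235 -74:235 -72:230
-20 -94:36 -92:39 -90:60 -88:137 -86:216 -84:241 -82:231 -80:225 -78:233 -76:235 -74:235 -72:236
20 -94:38 -92:38 -90:59 -88:135 -86:217 -84:237 -82:228 -80:230 -78:233 -76:234 -74:233 -72:232
50 -94:35 -92:36 -90:37 -88:37 -86:33 -84:35 -82:79 -80:169 -78:227 -76:231 -74:231 -72:232
70 -94:34 -92:35 -90:35 -88:33 -86:32 -84:45 -82:95 -80:192 -78:225 -76:230 -74:229 -72:229
85 -94:37 -92:36 -90:38 -88:38 -86:37 -84:46 -82:84 -80:171 -78:217 -76:227 -74:223 -72:195
95 -94:41 -92:41 -90:41 -88:39 -86:38 -84:45 -82:84 -80:164 -78:218 -76:218 -74:203 -72:171
```

```bash
python3 - <<'E'
from h import *
from plan import row,after
b=np.array([.4648,-.1561]); R=rz(np.radians(9.05))[:2,:2]
W=lambda x,y:(b+R@np.array([x,y])/1e3).round(4).tolist()
cmd=[.141,-.6089,.2231,60]
for t in([.40,-.35,.2,35],[*W(-18,11),.16,9.05]):
    r=row(cmd,t); print(r,after(cmd,r))
print(W(-7,11),W(1,0))
# camera world of tail centre (top, scene)
for n,d in(("top",(1.,4.3)),("scene",(1.,3.3))):
    p=np.load(f'pose_{n}.npy'); print(n,p[:2]+rz(p[3])[:2,:2]@np.array(d)/1e3)
E
```

```text
[0, 0, 5.0, 11.79, 3.16, 0.77] [np.float64(0.3999492082787648), np.float64(-0.3499868146814441), np.float64(0.19999999999999998), 35.0]
[0, 0, 10.19, 18.37, 1.1, 2.1] [np.float64(0.4451288383248865), np.float64(-0.1481333999743959), np.float64(0.1601), 9.050000000000004]
[0.4562, -0.1463] [0.4658, -0.1559]
top [ 0.46484556 -0.14245427]
scene [ 0.46352819 -0.14794436]
```

Emit:
{"api": "send_rows", "payload": {"commands": [[0, 0, 5.0, 11.79, 3.16, 0.77, 0.7], [0, 0, 5.0, 11.79, 3.16, 0.77, 0.7], [0, 0, 5.0, 11.79, 3.16, 0.77, 0.7], [0, 0, 5.0, 11.79, 3.16, 0.77, 0.7], [0, 0, 5.0, 11.79, 3.16, 0.77, 0.7], [0, 0, 5.0, 11.79, 3.16, 0.77, 0.7], [0, 0, 5.0, 11.79, 3.16, 0.77, 0.7], [0, 0, 5.0, 11.79, 3.16, 0.77, 0.7], [0, 0, 10.19, 18.37, 1.1, 2.1, 0.7], [0, 0, 10.19, 18.37, 1.1, 2.1, 0.7], [0, 0, 10.19, 18.37, 1.1, 2.1, 0.7], [0, 0, 10.19, 18.37, 1.1, 2.1, 0.7], [0, 0, 10.19, 18.37, 1.1, 2.1, 0.7], [0, 0, 10.19, 18.37, 1.1, 2.1, 0.7], [0, 0, 10.19, 18.37, 1.1, 2.1, 0.7], [0, 0, 10.19, 18.37, 1.1, 2.1, 0.7], [0, 0, 10.19, 18.37, 1.1, 2.1, 0.7]]}}

```text
time_s: 19.68
position: [0.4453, -0.1456, 0.1616]
tcp_rot: [[0.987, 0.159, 0.001], [0.159, -0.987, -0.001], [0.001, 0.001, -1.0]]
force: [0.1, -0.8, 0.3]
opening: 0.702
grasp_force: 0.0
```

Emit:
{"api": "send_rows", "payload": {"commands": [[0, 0, 0, 0, 0, 0.8, 0.7], [0, 0, 0, 0, 0, 1.6, 0.7], [0, 0, 0, 0, 0, 2.4, 0.7], [0, 0, 0, 0, 0, 3.05, 0.7], [0, 0, 0, 0, 0, 3.05, 0.7], [0, 0, 0, 0, 0, 3.05, 0.7], [0, 0, 0, 0, 0, 3.05, 0.7]]}}

```text
time_s: 20.27
position: [0.4453, -0.1469, 0.0706]
tcp_rot: [[0.988, 0.156, 0.002], [0.156, -0.988, -0.001], [0.001, 0.001, -1.0]]
force: [0.9, -0.7, 0.3]
opening: 0.701
grasp_force: 0.0
```

Emit:
{"api": "send_rows", "payload": {"commands": [[0, 0, 0, 0.15, 0, 0, 0.7], [0, 0, 0, 0.3, 0, 0, 0.7], [0, 0, 0, 0.36, 0, 0, 0.7], [0, 0, 0, 0.36, 0, 0, 0.7]]}}

```text
time_s: 20.6
position: [0.4563, -0.1441, 0.0707]
tcp_rot: [[0.987, 0.158, 0.002], [0.158, -0.987, -0.001], [0.002, 0.001, -1.0]]
force: [-0.1, -0.1, 0.5]
opening: 0.702
grasp_force: 0.0
```

Emit:
{"api": "send_rows", "payload": {"commands": [[0, 0, 0, 0, 0, 0, 0.0], [0, 0, 0, 0, 0, 0, 0.0], [0, 0, 0, 0, 0, 0, 0.0], [0, 0, 0, 0, 0, 0, 0.0], [0, 0, 0, 0, 0, 0, 0.0], [0, 0, 0, 0, 0, 0, 0.0], [0, 0, 0, 0, 0, 0, 0.0], [0, 0, 0, 0, 0, 0, 0.0]]}}

```text
time_s: 21.27
position: [0.4554, -0.1442, 0.0698]
tcp_rot: [[0.988, 0.158, 0.0], [0.158, -0.988, -0.001], [0.0, 0.001, -1.0]]
force: [-2.1, -4.0, -0.6]
opening: 0.454
grasp_force: 30.0
```

Emit:
{"api": "send_rows", "payload": {"commands": [[0, 0, 0, -0.1, 0, 0, 0.0], [0, 0, 0, -0.2, 0, 0, 0.0], [0, 0, 0, -0.3, 0, 0, 0.0], [0, 0, 0, -0.3, 0, 0, 0.0]]}}

```text
time_s: 21.6
position: [0.4464, -0.1451, 0.0699]
tcp_rot: [[0.988, 0.157, 0.001], [0.157, -0.988, 0.0], [0.001, 0.0, -1.0]]
force: [2.0, -0.1, -2.1]
opening: 0.454
grasp_force: 30.0
```

Emit:
{"api": "send_rows", "payload": {"commands": [[0, 0, 0, -0.2, 0, 0, 0.0], [0, 0, 0, -0.4, 0, 0, 0.0], [0, 0, 0, -0.6, 0, 0, 0.0], [0, 0, 0, -0.8, 0, 0, 0.0], [0, 0, 0, -1.0, 0, 0, 0.0], [0, 0, 0, -1.2, 0, 0, 0.0], [0, 0, 0, -1.4, 0, 0, 0.0], [0, 0, 0, -1.6, 0, 0, 0.0], [0, 0, 0, -1.8, 0, 0, 0.0], [0, 0, 0, -1.95, 0, 0, 0.0], [0, 0, 0, -1.95, 0, 0, 0.0], [0, 0, 0, -1.95, 0, 0, 0.0]]}}

```text
time_s: 22.6
position: [0.3871, -0.1537, 0.0699]
tcp_rot: [[0.988, 0.157, -0.003], [0.157, -0.988, 0.002], [-0.002, -0.002, -1.0]]
force: [-2.6, -0.3, 2.1]
opening: 0.453
grasp_force: 30.0
```

Emit:
{"api": "send_rows", "payload": {"commands": [[0, 0, 0, -0.12, 0, -0.03, 0.0], [0, 0, 0, -0.12, 0.12, -0.03, 0.0], [0, 0, 0, -0.12, 0.24, -0.03, 0.0], [0, 0, 0, -0.12, 0.36, -0.03, 0.0], [0, 0, 0, -0.12, 0.47, -0.03, 0.0], [0, 0, 0, -0.12, 0.47, -0.03, 0.0], [0, 0, 0, -0.12, 0.47, -0.03, 0.0], [0, 0, 0, -0.12, 0.47, -0.03, 0.0]]}}

```text
time_s: 23.27
position: [0.3873, -0.1688, 0.0707]
tcp_rot: [[0.988, 0.157, -0.0], [0.157, -0.988, 0.0], [-0.0, -0.0, -1.0]]
force: [0.3, -0.3, -0.4]
opening: 0.455
grasp_force: 30.0
```

```bash
python3 - <<'E'
from h import *
from scipy.optimize import minimize
s=read_state(); b=np.array([.4656,-.1554]); d=rz(np.radians(9.1))[:2,:2].T@(s["position"][:2]-b); print(s["time_s"],s["position"],"tcp base-frame mm",d*1e3,s["force"].round(1))
c=optics.capture("scene"); im=c["image"]; cv2.imwrite('pics/h1.png',im)
a=im.astype(int); w=((a[...,2]-a[...,0])/10).clip(0,9).astype(int); print('\n'.join(''.join(map(str,r)) for r in w[205:245,318:370]))
E
```

```text
23.2667 [ 0.38726868 -0.16880191  0.07067701] tcp base-frame mm [-79.46504551  -0.8445053 ] [ 0.3 -0.3 -0.4]
0000000000000000000000000000000000000000000000000000
0000000000000000000000000000000000000000000000000000
0000000000000000000000000000000000000000000000000000
0000000000000000000000000000000000000000000000000000
0000000000000000000000000000000000000000000000000000
0000000000000000000000000000000000000000000000000000
0000000000000000000000000000000000000000000000000000
0000000000000000000000000000000000000000000000000000
0000000000000000000000000000000000000000000000000000
0000000000000000000000000000000000000000000000000000
0000000000000000000000000000000000000000000000000000
0000000000000000000000000000000000000000000000000000
0000000000000000000000000000000000000000000000000000
0000000000000000000000000000000000000000000000000000
0000000000000000000000000000000000000000000000000000
0000000000000000000000000000000000000000000000000000
0000000000000000000000000000000000000000000000000000
0000000000000000000000000000000000000000000000000000
0000000000000000000000000000000000000
[... 428 characters left out ...]
00000000000
0000000000000000000234565676678888866653000000000000
0000000000000000000000001245567666656652000000000000
0000000000000000000000000000012355666652000000000000
0000000000000000000000000000000000112454430000000000
0000000000000000000000000000000000000000121000000000
0000000000000000000000000000000000000000000000000000
0000000000000000000000000000000000000000000000000000
0000000000000000000000000000000000000000000000000000
0000000000000000000000000000000000000000000000000000
0000000000000000000000000000000000000000000000000000
0000000000000000000000000000000000000000000000000000
0000000000000000000000000000000000000000000000000000
0000000000000000000000000001100000000000000000000000
```

Emit:
{"api": "send_rows", "payload": {"commands": [[0, 0, 0, 0, -0.03, 0.02, 0.0], [0, 0, 0, 0.15, -0.03, 0.02, 0.0], [0, 0, 0, 0.3, -0.03, 0.02, 0.0], [0, 0, 0, 0.45, -0.03, 0.02, 0.0], [0, 0, 0, 0.6, -0.03, 0.02, 0.0], [0, 0, 0, 0.6, -0.03, 0.02, 0.0], [0, 0, 0, 0.6, -0.03, 0.02, 0.0]]}}

```text
time_s: 23.9
position: [0.4051, -0.1646, 0.07]
tcp_rot: [[0.987, 0.158, -0.0], [0.158, -0.987, 0.001], [-0.0, -0.001, -1.0]]
force: [-0.3, 1.4, -1.5]
opening: 0.448
grasp_force: 30.0
```

```bash
cat > st.py <<'E'
from h import *
s=read_state(); b=np.array([.4656,-.1554]); d=rz(np.radians(9.1))[:2,:2].T@(s["position"][:2]-b); f=rz(np.radians(9.1)).T@s["force"]; print(round(s["time_s"],2),"tcp base mm",(d*1e3).round(2),"z",s["position"][2].round(4),"F base",f.round(1),"yaw",np.degrees(np.arctan2(s["tcp_rot"][1,0],s["tcp_rot"][0,0])).round(2))
E
python3 st.py
```

```text
23.9 tcp base mm [-61.21   0.44] z 0.07 F base [-0.1  1.4 -1.5] yaw 9.09
```

Emit:
{"api": "send_rows", "payload": {"commands": [[0, 0, 0, 0.1, 0.01, 0, 0.0], [0, 0, 0, 0.25, 0.01, 0, 0.0], [0, 0, 0, 0.4, 0.01, 0, 0.0], [0, 0, 0, 0.55, 0.01, 0, 0.0], [0, 0, 0, 0.7, 0.01, 0, 0.0], [0, 0, 0, 0.85, 0.01, 0, 0.0], [0, 0, 0, 1.0, 0.01, 0, 0.0], [0, 0, 0, 1.15, 0.01, 0, 0.0], [0, 0, 0, 1.3, 0.01, 0, 0.0], [0, 0, 0, 1.3, 0.01, 0, 0.0], [0, 0, 0, 1.3, 0.01, 0, 0.0]]}}

```text
time_s: 24.82
position: [0.4451, -0.1594, 0.0701]
tcp_rot: [[0.988, 0.157, 0.003], [0.157, -0.988, -0.001], [0.003, 0.001, -1.0]]
force: [1.7, 2.0, -4.4]
opening: 0.449
grasp_force: 30.0
```

```bash
python3 st.py
```

```text
24.82 tcp base mm [-20.92  -0.73] z 0.0701 F base [ 2.   1.7 -4.4] yaw 9.04
```

Emit:
{"api": "send_rows", "payload": {"commands": [[0, 0, 0, 0.05, -0.02, 0, 0.0], [0, 0, 0, 0.1, -0.02, 0, 0.0], [0, 0, 0, 0.15, -0.02, 0, 0.0], [0, 0, 0, 0.2, -0.02, 0, 0.0]]}}

```text
time_s: 25.15
position: [0.4489, -0.1576, 0.0701]
tcp_rot: [[0.988, 0.157, -0.001], [0.157, -0.988, 0.0], [-0.001, -0.001, -1.0]]
force: [-2.5, -0.4, -3.6]
opening: 0.454
grasp_force: 30.0
```

```bash
python3 st.py
```

```text
25.15 tcp base mm [-16.79   0.44] z 0.0701 F base [-2.5 -0.  -3.6] yaw 9.05
```

Emit:
{"api": "send_rows", "payload": {"commands": [[0, 0, 0, 0.07, 0, 0, 0.0], [0, 0, 0, 0.14, 0, 0, 0.0], [0, 0, 0, 0.2, 0, 0, 0.0], [0, 0, 0, 0.2, 0, 0, 0.0]]}}

```text
time_s: 25.48
position: [0.4558, -0.1567, 0.0701]
tcp_rot: [[0.988, 0.157, 0.0], [0.157, -0.988, 0.0], [0.0, -0.0, -1.0]]
force: [-1.0, 1.2, -3.7]
opening: 0.452
grasp_force: 30.0
```

Emit:
{"api": "send_rows", "payload": {"commands": [[0, 0, 0, 0.04, 0, 0, 0.0], [0, 0, 0, 0.08, 0, 0, 0.0], [0, 0, 0, 0.08, 0, 0, 0.0]]}}

```text
time_s: 25.73
position: [0.4573, -0.1564, 0.07]
tcp_rot: [[0.987, 0.158, -0.001], [0.158, -0.987, 0.0], [-0.001, -0.0, -1.0]]
force: [-2.8, -0.8, -3.6]
opening: 0.453
grasp_force: 30.0
```

Emit:
{"api": "send_rows", "payload": {"commands": [[0, 0, 0, 0.04, 0, 0, 0.0], [0, 0, 0, 0.08, 0, 0, 0.0], [0, 0, 0, 0.08, 0, 0, 0.0]]}}

```text
time_s: 25.98
position: [0.4574, -0.1563, 0.07]
tcp_rot: [[0.987, 0.159, -0.006], [0.159, -0.987, 0.0], [-0.005, -0.001, -1.0]]
force: [-9.4, -5.4, -2.0]
opening: 0.454
grasp_force: 30.0
```

```bash
python3 st.py
```

```text
25.98 tcp base mm [-8.2   0.42] z 0.07 F base [-10.1  -3.9  -2. ] yaw 9.16
```

Emit:
{"api": "send_rows", "payload": {"commands": [[0, 0, 0, -0.04, 0, 0, 0.0], [0, 0, 0, -0.04, 0, 0, 0.65], [0, 0, 0, -0.04, 0, 0, 0.65], [0, 0, 0, -0.04, 0, 0, 0.65], [0, 0, 0, -0.04, 0, 0, 0.65], [0, 0, 0, -0.5, 0, 0, 0.65], [0, 0, 0, -1.0, 0, 0, 0.65], [0, 0, 0, -1.5, 0, 0, 0.65], [0, 0, 0, -1.5, 0, -1.0, 0.65], [0, 0, 0, -1.5, 0, -2.2, 0.65], [0, 0, 0, -1.5, 0, -4.0, 0.65], [0, 0, 0, -1.5, 0, -4.0, 0.65]]}}

```text
time_s: 26.98
position: [0.4206, -0.166, 0.1958]
tcp_rot: [[0.987, 0.157, 0.013], [0.157, -0.988, -0.008], [0.012, 0.01, -1.0]]
force: [0.9, 0.1, 0.4]
opening: 0.648
grasp_force: 0.0
```

```bash
python3 st.py; python3 - <<'E'
from plan import row,after
import numpy as np
from rig import read_state
p=read_state()["position"]; cmd=[*p,9.05]
for t in([.38,-.38,.2,30],[.141,-.609,.223,40]):
    r=row(cmd,t); print(r)
E
```

```text
26.98 tcp base mm [-46.15  -3.31] z 0.1958 F base [ 0.9 -0.1  0.4] yaw 9.04
[0, 0, -4.19, -2.46, 6.83, -0.14]
[0, 0, -6.19, -11.53, 13.12, -0.91]
```

Emit:
{"api": "send_rows", "payload": {"commands": [[0, 0, -4.2, -2.4, 6.8, -0.1, 0.0], [0, 0, -4.2, -2.4, 6.8, -0.1, 0.0], [0, 0, -4.2, -2.4, 6.8, -0.1, 0.0], [0, 0, -4.2, -2.4, 6.8, -0.1, 0.0], [0, 0, -4.2, -2.4, 6.8, -0.1, 0.0], [0, 0, -6.2, -11.5, 13.1, -0.9, 0.0], [0, 0, -6.2, -11.5, 13.1, -0.9, 0.0], [0, 0, -6.2, -11.5, 13.1, -0.9, 0.0], [0, 0, -6.2, -11.5, 13.1, -0.9, 0.0], [0, 0, -6.2, -11.5, 13.1, -0.9, 0.0], [0, 0, -6.2, -11.5, 13.1, -0.9, 0.0], [0, 0, -6.2, -11.5, 13.1, -0.9, 0.0], [0, 0, -6.2, -11.5, 13.1, -0.9, 0.0], [0, 0, -6.2, -11.5, 13.1, -0.9, 0.0], [0, 0, -6.2, -11.5, 13.1, -0.9, 0.0], [0, 0, -6.2, -11.5, 13.1, -0.9, 0.0]]}}

```text
time_s: 28.32
position: [0.1362, -0.608, 0.2178]
tcp_rot: [[0.767, 0.642, 0.001], [0.642, -0.767, -0.004], [-0.002, 0.004, -1.0]]
force: [0.1, 0.5, -0.5]
opening: 0.007
grasp_force: 0.0
```

```bash
python3 chk.py; python3 - <<'E'
from h import *
s=optics.capture("scene")["image"].astype(int); w=((s[...,2]-s[...,0])/10).clip(0,9).astype(int); print('\n'.join(''.join(map(str,r)) for r in w[210:240,322:352]))
# bystanders moved? compare start/now
for n in("scene","top"):
    d=np.abs(optics.capture(n)["image"].astype(int)-cv2.imread(f'pics/{n}0.png')).max(2)
    for nm,u,v in(("bottle",267,196),("dish/reel",470,273),("ring",420,281),("pl1",431,246),("pl3",167,267)) if n=="top" else (("bottle",261,258),("pl3",263,350)): print(n,nm,d[v-12:v+12,u-12:u+12].mean().round(1))
E
```

```text
0000000000000000000000000000000000
0000000000000000000000000000000000
0000000000000000000000000000000000
0000000000000000000000000010000000
0000000000000000000110046572000000
0000000000001103314756699996000000
0000000000035899999999999997100000
0000000000189999999989999996000000
0000000000079999999999987751000000
0000000000069999996777643320000000
0000000000037755554333221100000000
0000000000023323221100000000000000
0000000000011000000000000000000000
0000000000000000000000000000000000
0000000000000000000000000000000000
0000000000000000000000000000000000
0000000000000000000000000000000000
0000000000000000000000000000000000
top 40 offset from home dx,dy mm, yaw deg [ 1.5 -7.4  0.8] 66.1 159.0
top 60 offset from home dx,dy mm, yaw deg [ 1.8 -7.4  0.6] 45.7 132.0
top 90 offset from home dx,dy mm, yaw deg [ 1.5 -7.2  1.5] 39.8 107.0
scene 40 offset from home dx,dy mm, yaw deg [ 2.3 -7.1  0.4] 12.5 119.0
scene 60 offset from home dx,dy mm, yaw deg [ 2.3 -8.2  1.9] 10.2 109.0
scene 90 offset from home dx,dy mm, yaw deg [ 2.4 -8.3  3.8] 21.7 88.0
000000000000000000000000000000
00000000000000
[... 285 characters left out ...]
0000000000
000000000003777765100000000000
000000000003777777100000000000
000000000003677777100000000000
000000000003677677100000000000
000000000002677677200000000000
000000000003677776100000000000
000000000003677763000000000000
000000000004677740000000000000
000000000005677610000000000000
000000000026776200000000000000
000000000047762000000000000000
000000000011110000000000000000
000000000000000000000000000000
000000000000000000000000000000
000000000000000000000000000000
000000000000000000000000000000
000000000000000000000000000000
000000000000000000000000000000
000000000000000000000000000000
scene bottle 1.9
scene pl3 1.4
top bottle 3.3
top dish/reel 8.9
top ring 4.7
top pl1 2.7
top pl3 2.7
```

```bash
python3 -c "
from rig import bot
print(bot.hand_in())"
```

```text
the job is handed in; nothing more can be done
None
```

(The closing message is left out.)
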